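# Chock a row of press rollers on the bench board

### The job

Take the loose roller out from under the hood of the sloping stand and lay it gently on its side on the wooden board, parallel to the two rollers already there and in line with them, on their open side. Then set the yellow chock on the board behind the middle of it, slope towards the rollers, and push it up until the whole row is closed against the aluminium stop rail and cannot roll apart. Let go of everything, do not strike the stand, and leave the mouse, the solder reel and the glue bottle where they are.

Things in the scene. Friction and masses are not known exactly. Their poses are not given: they have to be found in the camera images.
- board: Fixed light wooden board, 120 mm along its x, 240 mm along its y, flat top 14 mm above the desk (z = 0.014). Origin: centre of its underside, on the desk. At its +y end an aluminium stop rail runs along x: 112 mm long, 12 mm thick, 20 mm high above the top; its inner face, looking to -y, is at y = +0.108. The rest of the top is flat and open.
- roller_a: Orange roller, about 200 g, 32 mm diameter, orange part 90 mm long, a steel journal (10 mm diameter, 8 mm long) at each end. Origin: its centre; x is the roller's axis (y, z turn as it rolls). Starts on the board next to the stop rail, nearly along the board's x, up to 8 mm from the rail. Rolls freely.
- roller_b: Same as roller_a; starts on the board on the -y side of roller_a, 6 to 22 mm from it.
- roller_c: Same roller; starts in the sloping cradle of the stand, its x axis pointing up the slope (away from the robot, 30 degrees above level). It is to lie on the -y side of roller_b.
- roller_stand: Fixed grey stand with blue hood, about 180 x 150 x 240 mm, +x roughly away from the robot. Origin: on the desk below the cradle's centre. The cradle slopes 30 degrees, low end at -x; a roller's centre in it is at (0, 0, 0.115). A foot stop at the low end keeps it from sliding. Come in square to the slope, tool top leaning about 30 degrees to -x: the hood stops a gripper coming straight down.
- cradle (a point): Centre of the roller as it lies in the stand, on its axis. Two black V saddles, 12 mm wide, hold it 37 mm either side of here, open square to the slope; their cheeks end about 2 mm below the axis and reach 26 mm out to each side. Between them both flanks are free for fingers over 60 mm, down to a plate 30 mm below the axis (square to the slope). Nothing stands beside the saddles.
- hood_rim (a point): Middle of the hood's front edge, on its underside. The hood is a level plate 5 mm thick, 150 mm wide along the stand's y, that runs from this edge 100 mm back to an upright panel; it covers the upper half of the roller, 120 mm above its centre. A roller lifted 35 mm square to the slope can be drawn out level towards the stand's -x below this edge.
- chock: Loose yellow chock, about 120 g: a block 50 mm along x, 32 along y, 32 high, plus a slope on its +y side from the block's top edge (y = +0.016) down at 58 degrees to a toe 6 mm high at y = +0.032. Origin: centre of the block's underside (without slope). Grip it across the 50 mm. With the slope touching a roller on the same surface, the roller's axis is 45 mm from the origin along +y.
- mouse: Black computer mouse, 110 x 65 x 38 mm, bystander. Origin: centre of its underside.
- solder_spool: Reel of solder wire, 52 mm diameter, 30 mm high, bystander. Origin: centre of its underside.
- glue_bottle: Small black bottle, 32 mm diameter, 78 mm high, standing, bystander. Origin: centre of its underside.
Things that resemble listed ones, but are neither listed nor needed, are in the scene too. Leave any white look-alike of the roller_c alone.

How it is judged:
By the outcome, as a careful person would: the job done as asked, in the order asked, and still so for the second after the job is handed in, with the robot touching nothing.
It also fails if it takes over 61 s, if anything falls off the work surface, if the arm or the gripper's body presses on something with over 40 N, if the wrist force passes 120 N, or if a joint passes its speed limit or range.

### The arm

A 6-joint arm with a two-finger parallel gripper is mounted at the origin on a cart in front of the work surface, level with it; the furniture and walls round the work are solid. World frame = base frame: x ahead of the robot, y to its left, z up, the work surface at z = 0. Lengths are in m, angles in rad, forces in N, time in s.
With the tool pointing down it reaches from about 0.325 to 0.85 m from the base axis. Payload 4.4 kg.
Tool frame: the origin (TCP) lies at the very end of the fingers, on their centre line; the grasp point (between the pads) lies 19 mm behind it; z points along the fingers, y is the line along which they close (so a half turn about z gives the same grasp; the last joint's range is limited). The gripper opens to 94 mm and grips with 3 to 60 N. Pads are 16 mm wide; open, the fingers measure 119 mm over their backs; the gripper's body (75 mm by 177 mm) begins 78 mm behind the grasp point.
Start: joints at [-1.26, 0.207, 1.542, -0, 1.393, -0.15], TCP at [0.256, -0.515, 0.205] pointing down, gripper open.
Joint ranges: [-2.73, 2.73], [-0.86, 2.22], [0.23, 2.46], [-1.11, 4.25], [0.08, 2.63], [-2.82, 2.82]. Speed limits (rad/s): [2.79, 2.79, 3.14, 3.14, 3.14, 3.14].

### API

Orientations are given as a unit quaternion [w, x, y, z].
In Python, from bench import env, vision, nets gives the robot as it stands.
- The arm moves only by the tool apply_moves, never from a script. Its argument "commands" is a list that holds one entry, the list of rows, each a list of 7 numbers: the turn, a rotation vector about the tool's x, y, z normalised to -1 to 1, where 1 is 90 degrees, then the shift along the tool's x, y, z normalised to -1 to 1, where 1 is 0.1 m, then the closure, from 0 (fully open) to 1 (shut). A call has exactly 5 rows; each row is the pose to reach, as a shift and turn from the pose commanded when the call began, along the tool's axes at that moment; what a row does not reach only later rows make up. A row lasts 1/10 s, in which the tool goes at most 50 mm and 8.59 degrees, less where a joint would pass 70% of its speed; a pose out of reach is approached as far as the arm can. A call with a number of a shift or a turn outside -1 to 1 is refused whole. A call with a gripper value outside its range is refused whole. The fingers move at their own pace and stop on an object; the grip force is fixed at half the most. Time passes only in rows, so rows that repeat a pose let the fingers close, or fill a call up. It gives the time, the measured TCP pose, the force, the opening and the grip force at its end, in the units of the state.
- env.get_obs(): the state, without advancing time (a new reading comes with each control period).
- vision.read_camera(name): name is "scene" or "top" or "wrist"; returns a dict with "img" (420x560x3 uint8, red, green, blue), "depth" (420x560 float32, m along the optical axis (not along the pixel's ray), 0 where there is no reading), "K" (3x3 intrinsics, pixels), "k1" (the pictures are not rectified: a ray, as slopes to the right and down, at radius r is drawn at 1 + k1 r^2 times it, then the intrinsics apply), "R" (3x3) and "t" (3): a world point X has camera coordinates R X + t. Camera axes: x right, y down, z forward; pixel columns grow to the right and rows downward; lengths in m; the calibration is good to about 2 mm. A picture is of the moment at which its call begins.
- env.job_done(): hands the job in; it is judged then, once.
Trained networks look in a picture, given as the dict that the camera call returned (one of the last four; its "shot" number tells which), for a name from the list of things; names that differ only in an ending like _2 or _b are one class to them, and where a whole thing is asked for, a point or a joint stands for the part that bears it (a point fixed in the world has none). Each returns a list of dicts, best first, with "p" (0 to 1); they miss things now and then, are a little off and sometimes report something else, mostly with a low value. They report only what shows in the picture. A call takes as long as a camera call. They do not tell look-alikes from the thing itself.
- nets.search_frame(picture, thing): "uv" ([column, row] in pixels, amid what is visible of it).
The state is a dict: "time_s": time; "qpos": joint angles; "joint_velocities": joint speeds; "tau": joint torques, N m; "eef_pos": TCP position; "orientation": TCP orientation; "contact_force": force on the tool from outside, world axes, zero at the start; "moment": the same for the moment, N m; "finger_gap": finger opening in m; "gripper_force": force on a finger pad.
Only numpy, scipy, OpenCV 4.12 (cv2) and the standard library are available. Lean on these libraries where they do the work, as an engineer would, in place of code of your own. Each camera call takes 0.05 s, during which the arm holds its last target. There are 200 camera calls.

## Working session

There is one attempt and no reset: what is moved stays moved. The work goes in short steps, Python scripts to look and compute and a tool call to move; the robot and the scene stay as the last step left them, time stands still between calls to the robot, and variables do not carry over. Pictures are saved under pics/ and viewed, at most 13 in all, crops included, and the job is handed in when it is done.

Besides the shell and the picture viewer there is one more tool, called after "Emit:" by a JSON object that holds its "fn" and its "kwargs", one argument or row to a line. apply_moves: Moves the arm, as the interface text tells. Its arguments: {"type":"object","properties":{"commands":{"type":"array"}},"required":["commands"]}

```bash
mkdir -p pics; ls; cat > h.py <<'E'
import numpy as np, cv2, pickle
from scipy.spatial.transform import Rotation as Ro
from bench import env, vision, nets
def shot(n):
    return vision.read_camera(n)
def und(p,uv):
    K=np.array(p["K"]);d=(np.array(uv,float)-[K[0,2],K[1,2]])/[K[0,0],K[1,1]]
    s=d.copy()
    for _ in range(20): s=d/(1+p["k1"]*(s**2).sum(-1,keepdims=True))
    return s
def ray(p,uv):
    s=und(p,uv);R=np.array(p["R"]);t=np.array(p["t"])
    return -R.T@t, R.T@np.append(s,1)
def onz(p,uv,z):
    o,d=ray(p,uv);return o+d*(z-o[2])/d[2]
def cloud(p):
    h,w=p["depth"].shape;v,u=np.mgrid[:h,:w]
    s=und(p,np.stack([u,v],-1).reshape(-1,2));z=p["depth"].reshape(-1,1)
    X=(np.hstack([s,np.ones_like(z)])*z-np.array(p["t"]))@np.array(p["R"])
    X[z[:,0]==0]=np.nan
    return X.reshape(h,w,3)
def proj(p,X):
    c=np.array(p["R"])@X+np.array(p["t"]);s=c[:2]/c[2];s=s*(1+p["k1"]*(s@s));K=np.array(p["K"])
    return np.array([K[0,0]*s[0]+K[0,2],K[1,1]*s[1]+K[1,2]])
def save(p,n): cv2.imwrite("pics/"+n+".png",cv2.cvtColor(p["img"],cv2.COLOR_RGB2BGR))
def rows(pos,R,o=None):
    "shift and turn from current commanded pose"
    o=o or env.get_obs();q=o["orientation"];R0=Ro.from_quat([q[1],q[2],q[3],q[0]])
    t=(R0.inv()*Ro.from_matrix(R)).as_rotvec()/(np.pi/2);s=R0.inv().apply(np.array(pos)-o["eef_pos"])/0.1
    return np.round(t,3),np.round(s,3)
E
python3 - <<'E'
from h import *
S={n:shot(n) for n in("scene","top")}
for n,p in S.items():
    save(p,n+"0");C=cloud(p)
    print(n,np.round(-np.array(p["R"]).T@p["t"],3),p["k1"])
    for th in["roller_a","roller_c","roller_stand","cradle","hood_rim","chock","board","mouse","solder_spool","glue_bottle"]:
        for r in nets.search_frame(p,th)[:5]:
            u,v=np.round(r["uv"]).astype(int);print(th,round(r["p"],2),u,v,np.round(C[v,u],3))
print(env.get_obs())
pickle.dump(S,open("S.pkl","wb"))
E
```

```text
pics
scene [-0.517 -0.932  0.735] -0.0946719526640592
roller_a 0.62 274 254 [ 0.462 -0.111  0.038]
roller_a 0.62 221 202 [0.507 0.129 0.115]
roller_a 0.62 149 241 [0.318 0.248 0.023]
roller_a 0.59 259 245 [ 0.467 -0.053  0.045]
roller_c 0.62 274 254 [ 0.462 -0.111  0.038]
roller_c 0.62 221 202 [0.507 0.129 0.115]
roller_c 0.62 149 241 [0.318 0.248 0.023]
roller_c 0.59 259 245 [ 0.467 -0.053  0.045]
roller_stand 0.74 232 197 [0.568 0.143 0.107]
roller_stand 0.47 292 267 [ 0.468 -0.168  0.014]
cradle 0.77 236 197 [0.576 0.134 0.107]
hood_rim 0.81 236 198 [0.573 0.131 0.105]
chock 0.6 389 285 [ 0.52  -0.432  0.032]
chock 0.38 262 245 [ 0.475 -0.057  0.043]
board 0.65 292 268 [ 0.463 -0.172  0.015]
mouse 0.85 368 320 [ 0.357 -0.467  0.035]
solder_spool 0.79 426 268 [ 0.655 -0.468  0.031]
glue_bottle 0.82 223 252 [ 0.368 -0.01   0.051]
top [ 0.44  -0.113  1.657] -0.03468730528853606
roller_a 0.74 275 214 [ 0.492 -0.091  0.037]
roller_a 0.71 206 211 [0.507 0.148 0.112]
roller_a 0.59 182 261 [0.33  0.254 0.029]
roller_a 0.57 364 194 [ 0.557 -0.418  0.029]
roller_a 0.53 265 213 [ 0.497 -0.05
[... 633 characters left out ...]
s': 1.1, 'qpos': array([-1.26048282e+00,  2.06601913e-01,  1.54147220e+00, -4.09306679e-07,
        1.39349865e+00, -1.50501780e-01]), 'joint_velocities': array([-0.00017469, -0.00027273,  0.00034092, -0.00115871, -0.00118492,
       -0.00102005]), 'tau': array([-3.50102137e-04, -3.70891893e+01, -2.81767488e+01,  6.98096235e-02,
        2.76168343e-02, -1.68574223e-05]), 'eef_pos': array([ 0.25568405, -0.51504332,  0.2054588 ]), 'orientation': array([9.93043488e-06, 9.73573372e-01, 2.28374449e-01, 5.93102759e-07]), 'contact_force': array([-0.05680736, -0.27920975, -0.0315606 ]), 'moment': array([ 0.02349352, -0.02061986, -0.00546642]), 'gripper_force': 0.0, 'finger_gap': 0.09389992502932959}
```

```bash
python3 - <<'E'
import cv2
a=cv2.imread("pics/scene0.png")[150:360,110:470];b=cv2.imread("pics/top0.png")[110:320,130:430]
cv2.imwrite("pics/s1.png",cv2.resize(a,None,fx=2.2,fy=2.2,interpolation=3));cv2.imwrite("pics/t1.png",cv2.resize(b,None,fx=2.6,fy=2.6,interpolation=3))
E
```

```text
(no output)
```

View pics/s1.png

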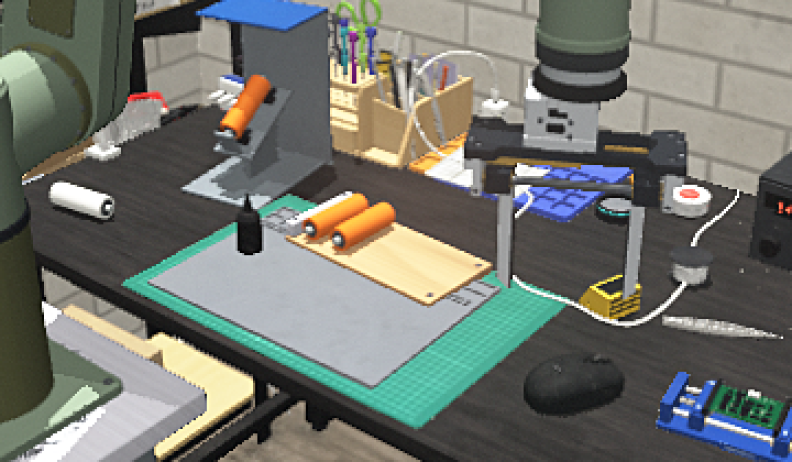

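View pics/t1.png

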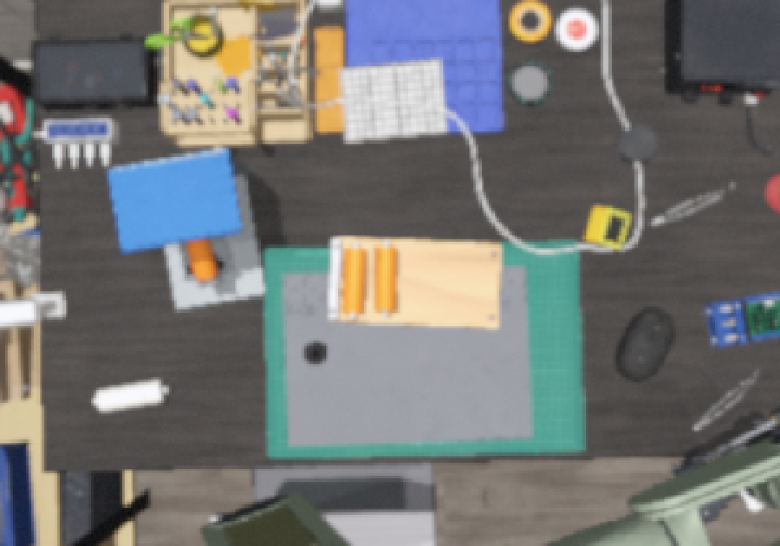

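```bash
python3 - <<'E'
from h import *
p=shot("wrist");o=env.get_obs();q=o["orientation"];R0=Ro.from_quat([q[1],q[2],q[3],q[0]]).as_matrix()
c=-np.array(p["R"]).T@p["t"]
print("cam in tool",R0.T@(c-o["eef_pos"]),"\ncam axes in tool (cols)",np.round(R0.T@np.array(p["R"]).T,3),p["K"],p["k1"]);print("R0",np.round(R0,3))
S=pickle.load(open("S.pkl","rb"))
for n in S:
    P=S[n];C=cloud(P);hsv=cv2.cvtColor(P["img"],cv2.COLOR_RGB2HSV)
    for nm,lo,hi in[("orange",(5,170,120),(16,255,255)),("yellow",(22,150,100),(35,255,255)),("blue",(100,150,120),(115,255,255)),("wood",(14,40,150),(24,130,255))]:
        m=cv2.inRange(hsv,lo,hi);k,l,s,ce=cv2.connectedComponentsWithStats(m)
        for i in range(1,k):
            if s[i,4]>60:
                X=C[l==i];X=X[np.isfinite(X[:,0])]
                if len(X)<20: continue
                a=cv2.minAreaRect((X[:,:2]*1000).astype(np.float32))
                print(n,nm,s[i,4],ce[i].round(),np.median(X,0).round(3),np.round(a[0]),np.round(a[1]),round(a[2],1),"z",np.percentile(X[:,2],[5,95]).round(3))
E
```

```text
cam in tool [ 0.07817498  0.00057835 -0.17906757] 
cam axes in tool (cols) [[ 0.002 -0.963 -0.268]
 [ 1.     0.001  0.001]
 [-0.001 -0.268  0.963]] [[314.34790685   0.         274.66510331]
 [  0.         314.34790685 211.1080621 ]
 [  0.           0.           1.        ]] 0.010255927420000338
R0 [[ 0.896  0.445  0.   ]
 [ 0.445 -0.896  0.   ]
 [ 0.    -0.    -1.   ]]
scene orange 232 [222. 196.] [0.528 0.139 0.126] [600. 230.] [308.  68.] 47.3 z [0.097 0.147]
scene orange 335 [270. 252.] [ 0.465 -0.095  0.035] [509. -74.] [166.  89.] 7.5 z [0.02  0.044]
scene yellow 191 [386. 287.] [ 0.523 -0.423  0.016] [ 412. -466.] [331.  68.] 21.5 z [0.004 0.032]
scene blue 544 [228. 155.] [0.568 0.15  0.242] [572. 156.] [107. 152.] 10.2 z [0.239 0.244]
scene blue 80 [416. 326.] [ 0.401 -0.563  0.035] [ 402. -563.] [59. 12.] 9.0 z [0.033 0.037]
scene blue 84 [427. 332.] [ 0.408 -0.59   0.033] [ 403. -584.] [64. 29.] 12.6 z [0.01  0.037]
scene blue 95 [469. 343.] [ 0.414 -0.677  0.035] [ 418. -676.] [60. 12.] 6.5 z [0.031 0.039]
scene blue 82 [447. 342.] [ 0.418 -0.63   0.012] [ 407. -634.] [40.
[... 2910 characters left out ...]
4. 452.] [375. 118.] 0.5 z [-0.127  0.046]
top wood 1223 [113. 304.] [0.212 0.438 0.19 ] [187. 516.] [270. 237.] 1.3 z [0.185 0.201]
top wood 678 [179. 361.] [-0.204  0.426 -0.62 ] [-235.  433.] [ 47. 564.] 89.4 z [-0.633 -0.608]
top wood 304 [158. 352.] [-0.096  0.456 -0.348] [-102.  441.] [ 64. 223.] 89.9 z [-0.36  -0.333]
top wood 1505 [150. 384.] [-0.181  0.442 -0.122] [-179.  461.] [103. 459.] 88.9 z [-0.369 -0.113]
top wood 1603 [106. 399.] [-0.129  0.455  0.19 ] [-60. 521.] [233. 226.] 88.8 z [0.184 0.196]
top wood 148 [ 83. 367.] [0.    0.551 0.19 ] [ 35. 499.] [ 32. 209.] 31.1 z [0.185 0.262]
top wood 75 [ 63. 369.] [-0.004  0.619  0.19 ] [ 13. 587.] [ 27. 119.] 31.2 z [0.185 0.328]
```

The loose roller c is the orange one in the stand (scene 221,202; top 206,211). Candidates that could be confused with it are the white look-alike (scene 149,241; top 182,261) and the two rollers on the board (scene 259,245 and 274,254). The chock is yellow at scene (389,285), top (365,196). I'll go to a viewing pose with the camera on the robot side.

```bash
cat >> h.py <<'E'
def Rz(yaw,tilt=0):
    "tool x along -(direction yaw) flipped pose: yaw = direction the camera looks; tilt: top leaning back"
    c,s=np.cos(yaw),np.sin(yaw);z=np.array([np.sin(tilt)*c,np.sin(tilt)*s,-np.cos(tilt)])
    y=np.array([-s,c,0.])*1.0;x=np.cross(y,z)
    return np.stack([x,y,z],1)
def cur():
    o=env.get_obs();q=o["orientation"];return np.array(o["eef_pos"]),Ro.from_quat([q[1],q[2],q[3],q[0]])
def plan(goals,start=None,dec=3):
    "goals: (pos,R,ncalls)"
    p,R=start or cur()
    for gp,gR,n in goals:
        gp=np.array(gp);gR=Ro.from_matrix(gR);p0,R0=p,R;rv=(R0.inv()*gR).as_rotvec()
        for k in range(1,n+1):
            tp=p0+(gp-p0)*k/n;tR=R0*Ro.from_rotvec(rv*k/n)
            t=np.round((R.inv()*tR).as_rotvec()/(np.pi/2),dec);s=np.round(R.inv().apply(tp-p)/.1,dec)
            print(list(t+0.),list(s+0.),"deg %.0f"%(np.linalg.norm(t)*90))
            p=p+R.apply(s*.1);R=R*Ro.from_rotvec(t*np.pi/2)
        print("--",p.round(4))
    return p,R
E
python3 - <<'E'
from h import *
R=Rz(0.); print(R)
plan([((0.42,-0.28,0.30),R,4)],dec=2)
E
```

```text
[[-1. -0.  0.]
 [ 0.  1.  0.]
 [-0.  0. -1.]]
[np.float64(0.0), np.float64(0.0), np.float64(-0.43)] [np.float64(0.63), np.float64(-0.34), np.float64(-0.24)] deg 39
[np.float64(0.0), np.float64(0.0), np.float64(-0.42)] [np.float64(0.71), np.float64(0.12), np.float64(-0.23)] deg 38
[np.float64(0.0), np.float64(0.0), np.float64(-0.43)] [np.float64(0.48), np.float64(0.53), np.float64(-0.24)] deg 39
[np.float64(0.0), np.float64(0.0), np.float64(-0.43)] [np.float64(0.04), np.float64(0.72), np.float64(-0.24)] deg 39
-- [ 0.4203 -0.2797  0.3004]
```

Emit:
{"fn": "apply_moves", "kwargs": {
  "commands": [
    [[0,0,-0.086,0.126,-0.068,-0.048,0],[0,0,-0.172,0.252,-0.136,-0.096,0],[0,0,-0.258,0.378,-0.204,-0.144,0],[0,0,-0.344,0.504,-0.272,-0.192,0],[0,0,-0.43,0.63,-0.34,-0.24,0]]
  ]
}}

```text
time_s: 1.65
eef_pos: [0.2972, -0.4561, 0.2297]
orientation: [0.0, 0.841, 0.54, 0.0]
contact_force: [-0.1, -0.3, 0.9]
finger_gap: 0.0941
gripper_force: 0.0
```

Emit:
{"fn": "apply_moves", "kwargs": {
  "commands": [
    [[0,0,-0.084,0.142,0.024,-0.046,0],[0,0,-0.168,0.284,0.048,-0.092,0],[0,0,-0.252,0.426,0.072,-0.138,0],[0,0,-0.336,0.568,0.096,-0.184,0],[0,0,-0.42,0.71,0.12,-0.23,0]]
  ]
}}

```text
time_s: 2.15
eef_pos: [0.3381, -0.3967, 0.2527]
orientation: [0.0, 0.621, 0.784, -0.0]
contact_force: [0.3, -0.8, -0.2]
finger_gap: 0.0941
gripper_force: 0.0
```

Emit:
{"fn": "apply_moves", "kwargs": {
  "commands": [
    [[0,0,-0.086,0.096,0.106,-0.048,0],[0,0,-0.172,0.192,0.212,-0.096,0],[0,0,-0.258,0.288,0.318,-0.144,0],[0,0,-0.344,0.384,0.424,-0.192,0],[0,0,-0.43,0.48,0.53,-0.24,0]]
  ]
}}

```text
time_s: 2.65
eef_pos: [0.379, -0.3381, 0.2767]
orientation: [0.0, 0.326, 0.945, -0.0]
contact_force: [-0.4, -0.2, 0.7]
finger_gap: 0.094
gripper_force: 0.0
```

Emit:
{"fn": "apply_moves", "kwargs": {
  "commands": [
    [[0,0,-0.086,0.008,0.144,-0.048,0],[0,0,-0.172,0.016,0.288,-0.096,0],[0,0,-0.258,0.024,0.432,-0.144,0],[0,0,-0.344,0.032,0.576,-0.192,0],[0,0,-0.43,0.04,0.72,-0.24,0]]
  ]
}}

```text
time_s: 3.15
eef_pos: [0.4206, -0.2792, 0.3007]
orientation: [0.0, -0.005, 1.0, -0.0]
contact_force: [0.4, 0.7, -0.1]
finger_gap: 0.094
gripper_force: 0.0
```

```bash
python3 - <<'E'
from h import *
o=env.get_obs();print(o["time_s"],o["eef_pos"],o["qpos"],o["contact_force"])
p=shot("wrist");save(p,"w1");pickle.dump(p,open("w1.pkl","wb"))
C=cloud(p)
for th in["roller_c","chock","board"]:
    for r in nets.search_frame(p,th)[:5]:
        u,v=np.round(r["uv"]).astype(int);print(th,round(r["p"],2),u,v,np.round(C[v,u],3))
E
```

```text
3.15 [ 0.42056992 -0.27917629  0.30071361] [-7.57611812e-01 -4.56803002e-03  1.57745974e+00 -1.45926642e-05
  1.56852910e+00 -2.33922606e+00] [ 0.36021478  0.74171179 -0.0593491 ]
roller_c 0.83 425 222 [ 0.478 -0.062  0.045]
roller_c 0.61 397 223 [ 0.479 -0.102  0.046]
roller_c 0.27 526 245 [0.527 0.125 0.005]
chock 0.62 198 246 [ 0.526 -0.396  0.027]
board 0.85 345 209 [ 0.468 -0.171  0.014]
```

View pics/w1.png

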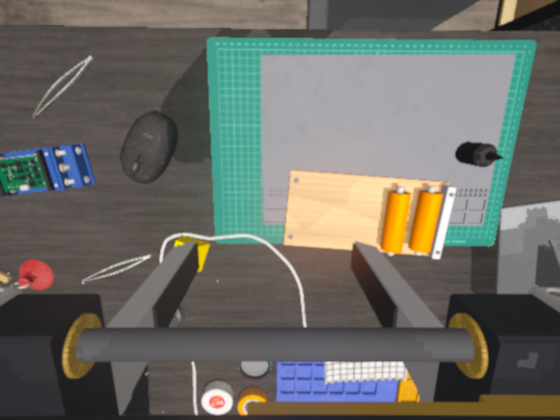

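The wrist view shows the board at (290–460, 172–258), with rollers b and a at (397,222) and (427,222) and the rail at column 445. The yellow chock at (192,250) is half hidden by a finger, and the glue bottle is at (478,154). Next I'll fit the board and rollers and plan the approach to a stand view.

```bash
cat >> h.py <<'E'
from scipy.optimize import least_squares
def comps(p,lo,hi,mn=60):
    m=cv2.inRange(cv2.cvtColor(p["img"],cv2.COLOR_RGB2HSV),lo,hi);k,l,s,c=cv2.connectedComponentsWithStats(m)
    return [l==i for i in range(1,k) if s[i,4]>mn]
def cyl(X,ax0):
    "fit axis of 16 mm cylinder: returns mid point of extent, unit axis, residual"
    c0=np.median(X,0)
    ax0=np.array(ax0,float);ax0/=np.linalg.norm(ax0);e1=np.cross(ax0,[0,0,1]);e1/=np.linalg.norm(e1);e2=np.cross(e1,ax0)
    def g(q):
        a=ax0+q[0]*e1+q[1]*e2;a/=np.linalg.norm(a);return c0+q[2]*e1+q[3]*e2,a
    def f(q):
        c,a=g(q);d=X-c;return np.linalg.norm(d-np.outer(d@a,a),axis=1)-.016
    r=least_squares(f,[0,0,0,-.012],loss="soft_l1",f_scale=.002);c,a=g(r.x);s=(X-c)@a;lo,hi=np.percentile(s,[1,99])
    return c+a*(lo+hi)/2,a,hi-lo,np.median(abs(f(r.x)))
E
python3 - <<'E'
from h import *
p=pickle.load(open("w1.pkl","rb"));C=cloud(p)
for m in comps(p,(5,150,120),(18,255,255),300):
    m=cv2.erode(m.astype(np.uint8),np.ones((3,3)))>0
    X=C[m];X=X[np.isfinite(X[:,0])];c,a,L,e=cyl(X,(1,0,0))
    print("roller",c.round(4),a.round(3),"len",L.round(3),e.round(4))
# board wood
m=max(comps(p,(10,40,120),(24,150,255),500),key=lambda m:np.nan_to_num(abs(C[m][:,2]-.014)<.004).sum())
cn=max(cv2.findContours(m.astype(np.uint8),cv2.RETR_EXTERNAL,cv2.CHAIN_APPROX_NONE)[0],key=len)[:,0]
W=np.array([onz(p,u,.014)[:2] for u in cn]);print("wood z",np.nanmedian(C[m][:,2]),len(cn))
for nm,sel in [("near",(cn[:,1]<190)&(cn[:,0]>300)&(cn[:,0]<375)),("end",(cn[:,0]<293)&(cn[:,1]>180)&(cn[:,1]<238)),("far",(cn[:,1]>236)&(cn[:,0]>295)&(cn[:,0]<350))]:
    q=W[sel];vx,vy,x,y=cv2.fitLine((q*1000).astype(np.float32),cv2.DIST_HUBER,0,.01,.01).ravel();print(nm,len(q),np.degrees(np.arctan2(vy,vx)).round(2),x,y)
# rail: white band
for m in comps(p,(0,0,170),(180,40,255),100):
    X=C[m];v=np.nanmedian(X,0)
    if abs(v[0]-.48)<.1 and abs(v[1])<.1: 
        r=cv2.minAreaRect((np.array([onz(p,u[::-1],.034)[:2] for u in np.argwhere(m)])*1000).astype(np.float32));print("rail",v,r)
print("-- plan");c=np.deg2rad(10)
plan([((0.435,0.118,0.285),Rz(c,np.pi/6),5)],dec=2)
E
```

```text
roller [ 0.4796 -0.099   0.0305] [ 0.999 -0.036  0.002] len 0.085 0.0004
roller [ 0.4785 -0.0555  0.03  ] [ 0.998 -0.053  0.035] len 0.084 0.0005
wood z 0.013913057858061436 626
near 74 86.22 412.37433 -186.35838
end 57 -4.05 463.8278 -260.93277
far 164 -83.31 544.869 -200.99936
-- plan
[np.float64(-0.01), np.float64(-0.07), np.float64(-0.02)] [np.float64(-0.03), np.float64(0.8), np.float64(0.03)] deg 7
[np.float64(0.0), np.float64(-0.06), np.float64(-0.02)] [np.float64(-0.05), np.float64(0.79), np.float64(0.05)] deg 6
[np.float64(-0.01), np.float64(-0.07), np.float64(-0.02)] [np.float64(-0.08), np.float64(0.79), np.float64(0.05)] deg 7
[np.float64(0.0), np.float64(-0.07), np.float64(-0.03)] [np.float64(-0.09), np.float64(0.79), np.float64(0.08)] deg 7
[np.float64(-0.01), np.float64(-0.06), np.float64(-0.02)] [np.float64(-0.12), np.float64(0.78), np.float64(0.08)] deg 6
-- [0.4351 0.1179 0.2854]
```

Emit:
{"fn": "apply_moves", "kwargs": {
  "commands": [
    [[0,-0.02,0,-0.01,0.25,0.01,0],[0,-0.04,-0.01,-0.02,0.5,0.02,0],[-0.01,-0.07,-0.02,-0.03,0.8,0.03,0],[-0.01,-0.07,-0.02,-0.03,0.8,0.03,0],[-0.01,-0.07,-0.02,-0.03,0.8,0.03,0]]
  ]
}}

```text
time_s: 3.85
eef_pos: [0.4224, -0.2004, 0.2974]
orientation: [0.055, -0.017, 0.998, 0.007]
contact_force: [1.3, -0.3, -0.8]
finger_gap: 0.094
gripper_force: 0.0
```

Emit:
{"fn": "apply_moves", "kwargs": {
  "commands": [
    [[0,-0.03,-0.01,-0.02,0.25,0.02,0],[0,-0.05,-0.02,-0.04,0.5,0.04,0],[0,-0.06,-0.02,-0.05,0.79,0.05,0],[0,-0.06,-0.02,-0.05,0.79,0.05,0],[0,-0.06,-0.02,-0.05,0.79,0.05,0]]
  ]
}}

```text
time_s: 4.35
eef_pos: [0.4257, -0.1216, 0.2944]
orientation: [0.102, -0.033, 0.994, 0.007]
contact_force: [0.9, -0.7, 1.1]
finger_gap: 0.0944
gripper_force: 0.0
```

Emit:
{"fn": "apply_moves", "kwargs": {
  "commands": [
    [[0,-0.03,-0.01,-0.02,0.25,0.02,0],[0,-0.05,-0.02,-0.05,0.5,0.04,0],[-0.01,-0.07,-0.02,-0.08,0.79,0.05,0],[-0.01,-0.07,-0.02,-0.08,0.79,0.05,0],[-0.01,-0.07,-0.02,-0.08,0.79,0.05,0]]
  ]
}}

```text
time_s: 4.85
eef_pos: [0.4293, -0.0424, 0.2919]
orientation: [0.156, -0.049, 0.986, 0.015]
contact_force: [-1.0, -0.7, -0.3]
finger_gap: 0.0942
gripper_force: 0.0
```

Emit:
{"fn": "apply_moves", "kwargs": {
  "commands": [
    [[0,-0.03,-0.01,-0.02,0.25,0.02,0],[0,-0.05,-0.02,-0.05,0.5,0.05,0],[0,-0.07,-0.03,-0.09,0.79,0.08,0],[0,-0.07,-0.03,-0.09,0.79,0.08,0],[0,-0.07,-0.03,-0.09,0.79,0.08,0]]
  ]
}}

```text
time_s: 5.35
eef_pos: [0.4323, 0.0377, 0.2883]
orientation: [0.21, -0.072, 0.975, 0.014]
contact_force: [1.0, -0.3, 0.5]
finger_gap: 0.0938
gripper_force: 0.0
```

Emit:
{"fn": "apply_moves", "kwargs": {
  "commands": [
    [[0,-0.02,-0.01,-0.03,0.25,0.02,0],[0,-0.04,-0.02,-0.06,0.5,0.04,0],[-0.01,-0.06,-0.02,-0.12,0.78,0.08,0],[-0.01,-0.06,-0.02,-0.12,0.78,0.08,0],[-0.01,-0.06,-0.02,-0.12,0.78,0.08,0]]
  ]
}}

```text
time_s: 5.85
eef_pos: [0.435, 0.1167, 0.2858]
orientation: [0.256, -0.088, 0.963, 0.022]
contact_force: [-1.1, 0.1, 0.4]
finger_gap: 0.094
gripper_force: 0.0
```

```bash
python3 - <<'E'
from h import *
o=env.get_obs();print(o["time_s"],o["eef_pos"],o["qpos"],o["contact_force"])
p=shot("wrist");save(p,"w2");pickle.dump(p,open("w2.pkl","wb"));C=cloud(p)
for r in nets.search_frame(p,"roller_c")[:4]+nets.search_frame(p,"cradle")[:2]: print(r)
for m in comps(p,(5,150,100),(18,255,255),300):
    m2=cv2.erode(m.astype(np.uint8),np.ones((3,3)))>0
    X=C[m2];X=X[np.isfinite(X[:,0])];c,a,L,e=cyl(X,(.85,.15,.5))
    print("roller",np.argwhere(m).mean(0),c.round(4),a.round(3),"yaw",np.degrees(np.arctan2(a[1],a[0])).round(2),"pitch",np.degrees(np.arcsin(a[2])).round(1),"len",L.round(3),e.round(4))
S=pickle.load(open("S.pkl","rb"));C=cloud(S["scene"])
m=comps(S["scene"],(5,150,100),(18,255,255),150)[0];X=C[m];X=X[np.isfinite(X[:,0])];X=X[X[:,0]<.6]
print("scene view",cyl(X,(.85,.15,.5)))
E
```

```text
5.85 [0.43501427 0.1167323  0.28582736] [ 0.00298192 -0.53418924  2.10004884  0.09789719  1.06542058 -1.77470961] [-1.14113024  0.09580855  0.38677212]
{'uv': [436.4, 5.5], 'p': 0.89}
{'uv': [128.7, 90.4], 'p': 0.87}
{'uv': [91.6, 80.9], 'p': 0.68}
{'uv': [286.5, 189.1], 'p': 0.6}
{'uv': [283.0, 238.2], 'p': 0.77}
roller [82.37328767 94.96832192] [ 0.4812 -0.0712  0.0424] [ 0.999 -0.038  0.037] yaw -2.15 pitch 2.1 len 0.087 0.0009
roller [ 88.78484848 132.17575758] [ 0.4795 -0.0551  0.0295] [ 0.998 -0.067 -0.   ] yaw -3.83 pitch -0.0 len 0.087 0.0004
roller [195.34212178 286.37790333] [0.5303 0.1482 0.1145] [0.856 0.135 0.499] yaw 8.94 pitch 29.9 len 0.084 0.0004
scene view (array([0.52759552, 0.14910702, 0.11573507]), array([0.85021745, 0.15423585, 0.5033305 ]), np.float64(0.09039243528541269), np.float64(0.001444782929291409))
```

View pics/w2.png

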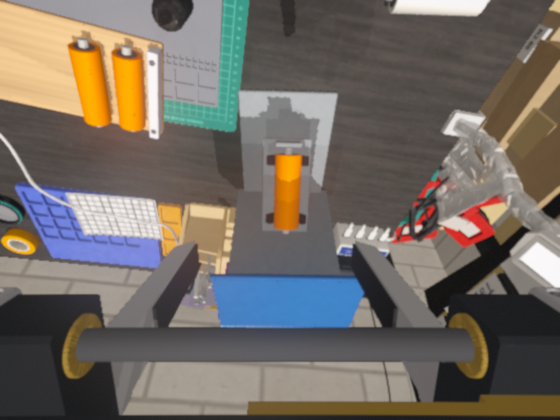

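The close wrist view confirms the choice: the orange roller lies in the stand's cradle at (287,189), in front of the blue hood edge at row 278. The white look-alike is out at (436,5), and rollers b and a are at (90,85) and (130,88). Two views agree on the roller's centre at about (0.530, 0.148, 0.115).

```bash
python3 - <<'E'
from h import *
c=np.array([.5303,.1482,.1147]);y=np.deg2rad(9.3);R=Rz(y,np.pi/6);n=-R[:,2]
print(cur()[1].as_matrix().round(3),R.round(3))
plan([(c+.16*n,R,1),(c-.012*n,R,2)])
E
```

```text
[[-0.854 -0.178  0.489]
 [-0.156  0.984  0.087]
 [-0.497 -0.002 -0.868]] [[-0.855 -0.162  0.493]
 [-0.14   0.987  0.081]
 [-0.5    0.    -0.866]]
[np.float64(0.004), np.float64(-0.002), np.float64(0.01)] [np.float64(-0.005), np.float64(0.158), np.float64(0.38)] deg 1
-- [0.4513 0.1353 0.2533]
[np.float64(0.0), np.float64(0.0), np.float64(0.0)] [np.float64(-0.001), np.float64(0.0), np.float64(0.86)] deg 0
[np.float64(0.0), np.float64(0.0), np.float64(0.0)] [np.float64(0.0), np.float64(-0.001), np.float64(0.86)] deg 0
-- [0.5362 0.1491 0.1043]
```

Emit:
{"fn": "apply_moves", "kwargs": {
  "commands": [
    [[0.004,-0.002,0.01,-0.005,0.158,0.2,0],[0.004,-0.002,0.01,-0.005,0.158,0.38,0],[0.004,-0.002,0.01,-0.005,0.158,0.38,0],[0.004,-0.002,0.01,-0.005,0.158,0.38,0],[0.004,-0.002,0.01,-0.005,0.158,0.38,0]]
  ]
}}

```text
time_s: 6.5
eef_pos: [0.4511, 0.1363, 0.2541]
orientation: [0.258, -0.079, 0.963, 0.022]
contact_force: [0.5, 0.2, -0.6]
finger_gap: 0.0942
gripper_force: 0.0
```

Emit:
{"fn": "apply_moves", "kwargs": {
  "commands": [
    [[0,0,0,0,0,0.2,0],[0,0,0,0,0,0.4,0],[0,0,0,0,0,0.6,0],[0,0,0,0,0,0.75,0],[0,0,0,0,0,0.86,0]]
  ]
}}

```text
time_s: 7.0
eef_pos: [0.4936, 0.1438, 0.1786]
orientation: [0.258, -0.079, 0.963, 0.022]
contact_force: [0.7, -1.0, 0.7]
finger_gap: 0.0939
gripper_force: 0.0
```

Emit:
{"fn": "apply_moves", "kwargs": {
  "commands": [
    [[0,0,0,0,0,0.25,0],[0,0,0,0,0,0.5,0],[0,0,0,0,0,0.7,0],[0,0,0,0,0,0.86,0],[0,0,0,0,0,0.86,0]]
  ]
}}

```text
time_s: 7.5
eef_pos: [0.535, 0.1509, 0.1025]
orientation: [0.256, -0.079, 0.963, 0.022]
contact_force: [-1.0, -0.1, 0.1]
finger_gap: 0.094
gripper_force: 0.0
```

```bash
python3 - <<'E'
from h import *
p=shot("wrist");save(p,"w3");C=cloud(p);o=env.get_obs();q,R=cur();print(o["time_s"],q,R.as_matrix()[:,2],o["contact_force"],o["qpos"])
for m in comps(p,(5,150,90),(18,255,255),300):
    m2=cv2.erode(m.astype(np.uint8),np.ones((3,3)))>0
    X=C[m2];X=X[np.isfinite(X[:,0])]
    if len(X)<50: continue
    c,a,L,e=cyl(X,(.85,.15,.5));print(np.argwhere(m).mean(0)[::-1].round(),c.round(4),a.round(3),L.round(3),e.round(4),"in tool mm",(R.inv().apply(c-q)*1000).round(1))
E
```

```text
7.55 [0.53527419 0.1510181  0.10359393] [ 0.4914778   0.08274276 -0.86695052] [-0.47630806  0.55461941  0.05877902] [ 0.09802642 -0.00540457  2.1166552   0.07012234  0.51066676 -1.68930019]
[271. 268.] [0.5247 0.1473 0.111 ] [0.853 0.136 0.504] 0.076 0.0003 in tool mm [  5.9  -1.9 -11.9]
```

Emit:
{"fn": "apply_moves", "kwargs": {
  "commands": [
    [[0,0,0,0,-0.02,0,0.4],[0,0,0,0,-0.02,0,0.6],[0,0,0,0,-0.02,0,1],[0,0,0,0,-0.02,0,1],[0,0,0,0,-0.02,0,1]]
  ]
}}

```text
time_s: 8.05
eef_pos: [0.5356, 0.1493, 0.1043]
orientation: [0.258, -0.08, 0.963, 0.022]
contact_force: [0.8, 0.3, 0.3]
finger_gap: 0.0573
gripper_force: 0.0
```

Emit:
{"fn": "apply_moves", "kwargs": {
  "commands": [
    [[0,0,0,0,0,0,1],[0,0,0,0,0,0,1],[0,0,0,0,0,0,1],[0,0,0,0,0,0,1],[0,0,0,0,0,0,1]]
  ]
}}

```text
time_s: 8.55
eef_pos: [0.5354, 0.1495, 0.1038]
orientation: [0.257, -0.079, 0.963, 0.022]
contact_force: [-0.3, 1.2, -0.1]
finger_gap: 0.031
gripper_force: 30.0
```

```bash
python3 - <<'E'
from h import *
o=env.get_obs();q,R=cur();print(o["time_s"],q,o["contact_force"],o["finger_gap"],o["gripper_force"])
n=-R.as_matrix()[:,2];y=np.deg2rad(9.3);Rm=R.as_matrix()
a=q+.04*n
b=a-np.array([np.cos(y),np.sin(y),0])*.10
s=plan([(a,Rm,1),(b,Rm,1)])
O=np.array([.4756,-.1414,0]);bx=np.array([.9977,-.068,0]);by=np.array([.068,.9977,0])
t=O+by*(-.0155)
print("target",t)
Rb=Rz(-.068,0)
plan([(b+[0,0,.06],Rz(y,np.pi/12),1),(np.array([t[0],t[1],.12]),Rb,4),([t[0],t[1],.05],Rb,1),([t[0],t[1],.0185],Rb,1)],start=s)
E
```

```text
8.55 [0.53543814 0.14950367 0.10380501] [-0.28616886  1.18559482 -0.09016946] 0.030979287418820653 29.996549785137177
[np.float64(0.0), np.float64(0.0), np.float64(0.0)] [np.float64(0.0), np.float64(0.0), np.float64(-0.4)] deg 0
-- [0.5157 0.1462 0.1385]
[np.float64(0.0), np.float64(0.0), np.float64(0.0)] [np.float64(0.866), np.float64(0.003), np.float64(-0.499)] deg 0
-- [0.4171 0.13   0.1385]
target [ 0.474546   -0.15686435  0.        ]
[np.float64(0.002), np.float64(0.166), np.float64(0.001)] [np.float64(-0.299), np.float64(0.001), np.float64(-0.52)] deg 15
-- [0.4171 0.13   0.1985]
[np.float64(0.005), np.float64(0.042), np.float64(0.036)] [np.float64(0.026), np.float64(-0.731), np.float64(0.197)] deg 5
[np.float64(0.004), np.float64(0.041), np.float64(0.037)] [np.float64(-0.028), np.float64(-0.729), np.float64(0.202)] deg 5
[np.float64(0.005), np.float64(0.042), np.float64(0.036)] [np.float64(-0.084), np.float64(-0.725), np.float64(0.203)] deg 5
[np.float64(0.005), np.float64(0.041), np.float64(0.037)] [np.float64(-0.138), np.float64(-0.717), np.float64(0.202)] deg 5
-- [ 0.4745 -0.1569  0.12  ]
[np.float64(0.0), np.float64(0.0), np.float64(0.0)] [np.float64(0.0), np.float64(0.001), np.float64(0.7)] deg 0
-- [ 0.4746 -0.1568  0.05  ]
[np.float64(0.0), np.float64(0.0), np.float64(0.0)] [np.float64(0.0), np.float64(0.0), np.float64(0.315)] deg 0
-- [ 0.4746 -0.1569  0.0185]
```

Emit:
{"fn": "apply_moves", "kwargs": {
  "commands": [
    [[0,0,0,0,0,-0.05,1],[0,0,0,0,0,-0.14,1],[0,0,0,0,0,-0.26,1],[0,0,0,0,0,-0.36,1],[0,0,0,0,0,-0.4,1]]
  ]
}}

```text
time_s: 9.05
eef_pos: [0.5156, 0.1459, 0.1397]
orientation: [0.258, -0.08, 0.963, 0.022]
contact_force: [0.8, 0.2, -1.7]
finger_gap: 0.0313
gripper_force: 30.0
```

Emit:
{"fn": "apply_moves", "kwargs": {
  "commands": [
    [[0,0,0,0.12,0,-0.07,1],[0,0,0,0.34,0.001,-0.196,1],[0,0,0,0.58,0.002,-0.334,1],[0,0,0,0.78,0.003,-0.45,1],[0,0,0,0.866,0.003,-0.499,1]]
  ]
}}

```text
time_s: 9.55
eef_pos: [0.4146, 0.1296, 0.1373]
orientation: [0.256, -0.08, 0.963, 0.022]
contact_force: [0.4, 0.9, -2.0]
finger_gap: 0.0313
gripper_force: 30.0
```

Emit:
{"fn": "apply_moves", "kwargs": {
  "commands": [
    [[0,0.033,0,-0.06,0,-0.1,1],[0,0.066,0,-0.12,0,-0.21,1],[0.001,0.1,0,-0.18,0,-0.312,1],[0.001,0.133,0.001,-0.24,0,-0.416,1],[0.002,0.166,0.001,-0.299,0.001,-0.52,1]]
  ]
}}

```text
time_s: 10.05
eef_pos: [0.4169, 0.1298, 0.1992]
orientation: [0.13, -0.08, 0.988, 0.01]
contact_force: [-0.0, -0.1, -2.5]
finger_gap: 0.0313
gripper_force: 30.0
```

Emit:
{"fn": "apply_moves", "kwargs": {
  "commands": [
    [[0.001,0.008,0.007,0.005,-0.1,0.03,1],[0.002,0.016,0.014,0.01,-0.25,0.07,1],[0.003,0.025,0.021,0.015,-0.41,0.11,1],[0.004,0.033,0.029,0.02,-0.57,0.155,1],[0.005,0.042,0.036,0.026,-0.731,0.197,1]]
  ]
}}

```text
time_s: 10.55
eef_pos: [0.4305, 0.0569, 0.1773]
orientation: [0.097, -0.052, 0.994, 0.007]
contact_force: [0.3, 0.5, -2.6]
finger_gap: 0.0309
gripper_force: 30.0
```

Emit:
{"fn": "apply_moves", "kwargs": {
  "commands": [
    [[0.001,0.008,0.007,-0.006,-0.146,0.04,1],[0.002,0.016,0.015,-0.011,-0.292,0.08,1],[0.002,0.025,0.022,-0.017,-0.437,0.12,1],[0.003,0.033,0.03,-0.022,-0.583,0.16,1],[0.004,0.041,0.037,-0.028,-0.729,0.202,1]]
  ]
}}

```text
time_s: 11.05
eef_pos: [0.4449, -0.0147, 0.158]
orientation: [0.065, -0.023, 0.998, 0.005]
contact_force: [0.0, 0.5, -2.8]
finger_gap: 0.0312
gripper_force: 30.0
```

Emit:
{"fn": "apply_moves", "kwargs": {
  "commands": [
    [[0.001,0.008,0.007,-0.017,-0.145,0.04,1],[0.002,0.017,0.014,-0.034,-0.29,0.08,1],[0.003,0.025,0.022,-0.05,-0.435,0.12,1],[0.004,0.034,0.029,-0.067,-0.58,0.16,1],[0.005,0.042,0.036,-0.084,-0.725,0.203,1]]
  ]
}}

```text
time_s: 11.55
eef_pos: [0.4606, -0.0866, 0.1394]
orientation: [0.032, 0.005, 0.999, 0.002]
contact_force: [0.0, 0.1, -1.4]
finger_gap: 0.0314
gripper_force: 30.0
```

Emit:
{"fn": "apply_moves", "kwargs": {
  "commands": [
    [[0.001,0.01,0.009,-0.035,-0.18,0.05,1],[0.003,0.02,0.018,-0.07,-0.36,0.1,1],[0.004,0.03,0.027,-0.1,-0.53,0.15,1],[0.005,0.037,0.033,-0.125,-0.65,0.185,1],[0.005,0.041,0.037,-0.138,-0.717,0.202,1]]
  ]
}}

```text
time_s: 12.05
eef_pos: [0.4749, -0.1583, 0.1196]
orientation: [-0.0, 0.035, 0.999, -0.0]
contact_force: [-0.2, 0.0, -2.1]
finger_gap: 0.0313
gripper_force: 30.0
```

```bash
cat > look.py <<'E'
from h import *
import sys
p=shot("wrist");save(p,sys.argv[1]);pickle.dump(p,open(sys.argv[1]+".pkl","wb"));C=cloud(p);o=env.get_obs();q,R=cur()
O=np.array([.4756,-.1414,0]);B=np.array([[.9977,-.068,0],[.068,.9977,0],[0,0,1]])
print(o["time_s"],q,"z",R.as_matrix()[:,2].round(3),"F",o["contact_force"],o["finger_gap"],o["gripper_force"],"TCP on board",(B@(q-O)).round(4))
for m in comps(p,(5,150,90),(18,255,255),300):
    m2=cv2.erode(m.astype(np.uint8),np.ones((3,3)))>0
    X=C[m2];X=X[np.isfinite(X[:,0])]
    if len(X)<80: continue
    c,a,L,e=cyl(X,(1,-.07,0));print(np.argwhere(m).mean(0)[::-1].round(),c.round(4),a.round(3),"len",L.round(3),e.round(4),"board",(B@(c-O)).round(4),(B@a).round(3))
E
python3 look.py w4
```

```text
12.1 [ 0.47507304 -0.1587589   0.11956457] z [-0.    -0.001 -1.   ] F [ 1.15481029 -0.90492274 -2.49934253] 0.03129335760973867 29.99236911535263 TCP on board [ 0.0007 -0.0174  0.1196]
[385. 211.] [ 0.4793 -0.0553  0.0298] [ 0.998 -0.064 -0.003] len 0.086 0.0004 board [-0.0022  0.0862  0.0298] [ 1.     0.004 -0.003]
[339. 215.] [ 0.4802 -0.0992  0.0296] [ 0.999 -0.038 -0.001] len 0.086 0.0004 board [0.0017 0.0424 0.0296] [ 1.     0.03  -0.001]
[275. 255.] [ 0.4696 -0.1583  0.1314] [ 0.997 -0.075  0.001] len 0.076 0.0003 board [-0.0048 -0.0173  0.1314] [ 1.    -0.007  0.001]
```

View pics/w4.png

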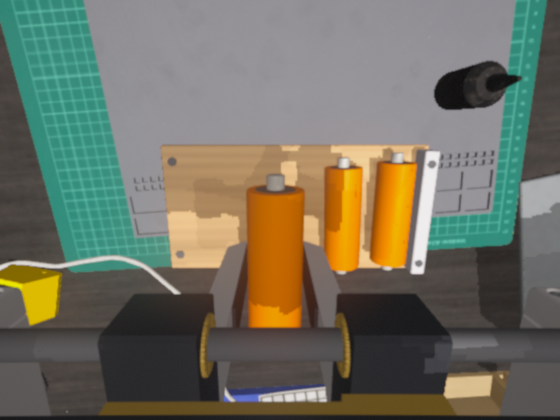

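The roller is held level at (275,255), parallel to rollers b (342,215) and a (393,213). The chock is visible at the lower left (28,292) and the bottle is untouched at (470,88). Lowering.

Emit:
{"fn": "apply_moves", "kwargs": {
  "commands": [
    [[0,0,0,0,0,0.1,1],[0,0,0,0,0,0.28,1],[0,0,0,0,0,0.48,1],[0,0,0,0,0,0.65,1],[0,0,0,0,0,0.75,1]]
  ]
}}

```text
time_s: 12.6
eef_pos: [0.4732, -0.1557, 0.0433]
orientation: [-0.001, 0.034, 0.999, 0.0]
contact_force: [-0.1, -0.0, -2.0]
finger_gap: 0.0309
gripper_force: 30.0
```

Emit:
{"fn": "apply_moves", "kwargs": {
  "commands": [
    [[0,0,0,0,0,0.07,1],[0,0,0,0,0,0.14,1],[0,0,0,0,0,0.19,1],[0,0,0,0,0,0.23,1],[0,0,0,0,0,0.25,1]]
  ]
}}

```text
time_s: 13.1
eef_pos: [0.4748, -0.1573, 0.0201]
orientation: [0.0, 0.034, 0.999, -0.001]
contact_force: [-0.6, 0.8, -1.8]
finger_gap: 0.0313
gripper_force: 30.0
```

```bash
python3 look.py w5
```

```text
13.15 [ 0.47463361 -0.1571851   0.01987743] z [ 0.    -0.001 -1.   ] F [ 0.81101227  0.7228277  -2.18505286] 0.0314005448957436 29.99258726835251 TCP on board [ 0.0001 -0.0158  0.0199]
[446. 245.] [ 0.4726 -0.0544  0.0296] [ 0.998 -0.062  0.003] len 0.073 0.0004 board [-0.0089  0.0866  0.0296] [1.    0.006 0.003]
[275. 255.] [ 0.4693 -0.1573  0.0319] [ 0.997 -0.072  0.003] len 0.076 0.0003 board [-0.0052 -0.0163  0.0319] [ 1.    -0.004  0.003]
[377. 242.] [ 0.4644 -0.0986  0.0295] [ 0.999 -0.034  0.002] len 0.055 0.0004 board [-0.0141  0.042   0.0295] [0.999 0.034 0.002]
```

Emit:
{"fn": "apply_moves", "kwargs": {
  "commands": [
    [[0,0,0,0,0,0.006,1],[0,0,0,0,0,0.011,1],[0,0,0,0,0,0.016,1],[0,0,0,0,0,0.02,1],[0,0,0,0,0,0.02,1]]
  ]
}}

```text
time_s: 13.65
eef_pos: [0.4747, -0.1572, 0.0182]
orientation: [0.0, 0.034, 0.999, -0.0]
contact_force: [-0.2, 0.1, -2.4]
finger_gap: 0.0313
gripper_force: 30.0
```

Emit:
{"fn": "apply_moves", "kwargs": {
  "commands": [
    [[0,0,0,0,0,0.003,1],[0,0,0,0,0,0.005,1],[0,0,0,0,0,0.005,1],[0,0,0,0,0,0.005,1],[0,0,0,0,0,0.005,1]]
  ]
}}

```text
time_s: 14.15
eef_pos: [0.4747, -0.1572, 0.0177]
orientation: [0.0, 0.034, 0.999, -0.0]
contact_force: [0.5, 0.8, -1.0]
finger_gap: 0.0315
gripper_force: 30.0
```

Emit:
{"fn": "apply_moves", "kwargs": {
  "commands": [
    [[0,0,0,0,0,0,0.64],[0,0,0,0,0,0,0.6],[0,0,0,0,0,0,0.56],[0,0,0,0,0,0,0.52],[0,0,0,0,0,0,0.5]]
  ]
}}

```text
time_s: 14.65
eef_pos: [0.4748, -0.1572, 0.0177]
orientation: [0.0, 0.034, 0.999, -0.001]
contact_force: [-0.9, -0.5, -0.6]
finger_gap: 0.0467
gripper_force: 0.0
```

```bash
python3 look.py w6
```

```text
14.7 [ 0.47474294 -0.15719482  0.01768866] z [ 0.    -0.001 -1.   ] F [-0.36816272 -0.24236013  0.54293138] 0.04682469306588383 0.0 TCP on board [ 0.0002 -0.0158  0.0177]
[449. 238.] [ 0.4671 -0.0541  0.0297] [ 0.998 -0.062  0.005] len 0.062 0.0004 board [-0.0145  0.0865  0.0297] [1.    0.006 0.005]
[275. 254.] [ 0.4693 -0.1573  0.0295] [ 0.997 -0.073  0.001] len 0.076 0.0003 board [-0.0052 -0.0163  0.0295] [ 1.    -0.005  0.001]
[379. 242.] [ 0.463  -0.0985  0.0295] [ 0.999 -0.035  0.003] len 0.052 0.0004 board [-0.0155  0.0419  0.0295] [0.999 0.033 0.003]
```

```bash
python3 - <<'E'
from h import *
p,R=cur();Rm=R.as_matrix()
plan([(p+[0,0,.09],Rm,1),((.54,-.41,.24),Rm,3)],dec=2)
E
```

```text
[np.float64(0.0), np.float64(0.0), np.float64(0.0)] [np.float64(0.0), np.float64(0.0), np.float64(-0.9)] deg 0
-- [ 0.4747 -0.1571  0.1077]
[np.float64(0.0), np.float64(0.0), np.float64(0.0)] [np.float64(-0.27), np.float64(-0.83), np.float64(-0.44)] deg 0
[np.float64(0.0), np.float64(0.0), np.float64(0.0)] [np.float64(-0.28), np.float64(-0.82), np.float64(-0.44)] deg 0
[np.float64(0.0), np.float64(0.0), np.float64(0.0)] [np.float64(-0.27), np.float64(-0.83), np.float64(-0.44)] deg 0
-- [ 0.5396 -0.41    0.24  ]
```

Emit:
{"fn": "apply_moves", "kwargs": {
  "commands": [
    [[0,0,0,0,0,-0.08,0.5],[0,0,0,0,0,-0.25,0.5],[0,0,0,0,0,-0.5,0.5],[0,0,0,0,0,-0.75,0.5],[0,0,0,0,0,-0.9,0.5]]
  ]
}}

```text
time_s: 15.2
eef_pos: [0.4758, -0.1577, 0.1103]
orientation: [0.002, 0.034, 0.999, -0.001]
contact_force: [-0.1, -1.0, 0.0]
finger_gap: 0.047
gripper_force: 0.0
```

Emit:
{"fn": "apply_moves", "kwargs": {
  "commands": [
    [[0,0,0,-0.05,-0.16,-0.1,0.3],[0,0,0,-0.12,-0.38,-0.2,0.1],[0,0,0,-0.2,-0.61,-0.33,0],[0,0,0,-0.27,-0.83,-0.44,0],[0,0,0,-0.27,-0.83,-0.44,0]]
  ]
}}

```text
time_s: 15.7
eef_pos: [0.4976, -0.2461, 0.1538]
orientation: [0.002, 0.035, 0.999, -0.002]
contact_force: [-0.3, 0.6, 0.2]
finger_gap: 0.0837
gripper_force: 0.0
```

Emit:
{"fn": "apply_moves", "kwargs": {
  "commands": [
    [[0,0,0,-0.07,-0.2,-0.1,0],[0,0,0,-0.14,-0.41,-0.22,0],[0,0,0,-0.21,-0.62,-0.33,0],[0,0,0,-0.28,-0.82,-0.44,0],[0,0,0,-0.28,-0.82,-0.44,0]]
  ]
}}

```text
time_s: 16.2
eef_pos: [0.5189, -0.3279, 0.1967]
orientation: [0.001, 0.035, 0.999, -0.001]
contact_force: [-0.5, -0.3, -0.1]
finger_gap: 0.0941
gripper_force: 0.0
```

Emit:
{"fn": "apply_moves", "kwargs": {
  "commands": [
    [[0,0,0,-0.07,-0.2,-0.1,0],[0,0,0,-0.14,-0.41,-0.22,0],[0,0,0,-0.21,-0.62,-0.33,0],[0,0,0,-0.27,-0.83,-0.44,0],[0,0,0,-0.27,-0.83,-0.44,0]]
  ]
}}

```text
time_s: 16.7
eef_pos: [0.5397, -0.4113, 0.2401]
orientation: [0.001, 0.035, 0.999, -0.001]
contact_force: [-0.1, -0.6, -0.9]
finger_gap: 0.0942
gripper_force: 0.0
```

```bash
python3 look.py w7; python3 - <<'E'
from h import *
p=pickle.load(open("w7.pkl","rb"));C=cloud(p)
i=cv2.cvtColor(p["img"],cv2.COLOR_RGB2BGR)[100:330,130:430];cv2.imwrite("pics/w7c.png",cv2.resize(i,None,fx=2.6,fy=2.6,interpolation=2))
for m in comps(p,(20,120,60),(35,255,255),200):
    X=C[m];X=X[np.isfinite(X[:,0])];print(np.argwhere(m).mean(0)[::-1],m.sum(),np.median(X,0),np.percentile(X[:,2],[2,50,98]))
    T=X[(X[:,2]>.028)&(X[:,2]<.037)];print("top",len(T),cv2.minAreaRect((T[:,:2]*1000).astype(np.float32)))
    T=X[(X[:,2]>.0)];print("all",len(T),cv2.minAreaRect((T[:,:2]*1000).astype(np.float32)))
    sl=X[(X[:,2]<.028)&(X[:,2]>.008)];print("slope mean",sl.mean(0))
E
```

```text
16.75 [ 0.53925812 -0.40948678  0.23905498] z [-0.  0. -1.] F [0.00772995 0.11423693 0.20490755] 0.0939427495194625 0.0 TCP on board [ 0.0817 -0.2631  0.2391]
[478. 116.] [ 0.4755 -0.1577  0.0298] [ 0.998 -0.064  0.014] len 0.085 0.0005 board [ 0.001  -0.0162  0.0298] [1.    0.004 0.014]
[528. 118.] [ 0.4811 -0.0989  0.03  ] [ 1.    -0.026 -0.001] len 0.085 0.0005 board [0.0026 0.0428 0.03  ] [ 0.999  0.042 -0.001]
[555. 135.] [ 0.495  -0.0848  0.0208] [ 0.883 -0.196  0.427] len 0.056 0.0009 board [0.0155 0.0578 0.0208] [ 0.894 -0.136  0.427]
[493.83786008 119.37613169] 1215 [ 0.47598912 -0.15853373  0.04470305] [0.04190127 0.04470305 0.04676964]
top 0 ((0.0, 0.0), (0.0, 0.0), 0.0)
all 1210 ((476.01898193359375, -156.60423278808594), (20.344966888427734, 88.29718780517578), 84.53921508789062)
slope mean [nan nan nan]
[545.30243902 121.00813008] 1230 [ 0.48173699 -0.10095856  0.04472503] [0.0420912  0.04472503 0.04660464]
top 0 ((0.0, 0.0), (0.0, 0.0), 0.0)
all 1225 ((481.3054504394531, -99.20806884765625), (20.32009506225586, 88.39599609375), 87.95437622070312)
slope mean [nan nan na
[... 885 characters left out ...]
16309), 83.07731628417969)
slope mean [nan nan nan]
[350.64976959 374.81797235] 434 [ 0.84107615 -0.31658522  0.01883751] [0.01698104 0.01883751 0.02105365]
top 0 ((0.0, 0.0), (0.0, 0.0), 0.0)
all 430 ((699.767333984375, -361.53118896484375), (361.79730224609375, 54.63341522216797), 17.736719131469727)
slope mean [ 0.84354818 -0.31558179  0.01875818]
[427.9631774  407.04446503] 4318 [ 0.52353012 -0.37430842  0.36450458] [0.36112732 0.36450458 0.36670355]
top 0 ((0.0, 0.0), (0.0, 0.0), 0.0)
all 4300 ((521.4387817382812, -380.73687744140625), (70.07674407958984, 8.75446891784668), 84.36698913574219)
slope mean [nan nan nan]<stdin>:8: RuntimeWarning: Mean of empty slice.
  ret = um.true_divide(
```

View pics/w7c.png

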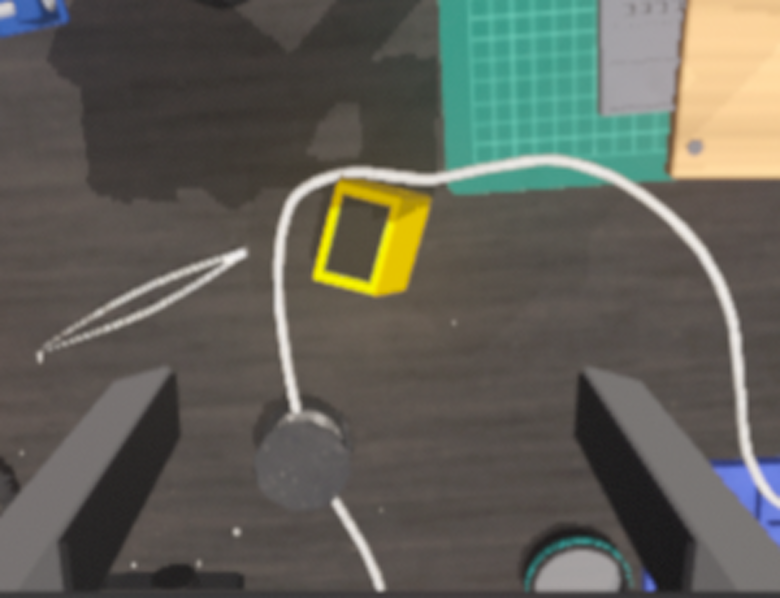

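The chock is at crop (370,240). Its black-topped block is on the left and the slope faces right (+y), with a yaw of about −19°. The white cable runs just past its near and left edges and the solder reel is at crop (302,458), so I'll check the cable's clearance before gripping.

```bash
python3 - <<'E'
from h import *
p=pickle.load(open("w7.pkl","rb"));C=cloud(p);c=np.array([.5442,-.4231]);a=np.deg2rad(-18.7);X=np.array([np.cos(a),np.sin(a)]);Y=np.array([-np.sin(a),np.cos(a)])
for col in(250,258,264,270,280,290):
    for v in range(158,178):
        q=C[v,col]
        if p["img"][v,col].min()>150: print(col,v,"chock xy mm",(np.array([(q[:2]-c)@X,(q[:2]-c)@Y])*1000).round(),"z",(q[2]*1000).round(1))
S=pickle.load(open("S.pkl","rb"));P=S["scene"];Cs=cloud(P)
# top face from the scene and top view
for n in S:
    for m in comps(S[n],(22,120,80),(35,255,255),60):
        Q=cloud(S[n])[m];Q=Q[np.isfinite(Q[:,0])]
        if abs(np.median(Q[:,1])+.41)<.05: print(n,np.median(Q,0))
# predicted corners of block top in wrist image
m=[c+sx*.025*X+sy*.016*Y for sx in(-1,1) for sy in(-1,1)]
print([proj(p,np.append(k,.032)).round(1) for k in m],"crop",[((proj(p,np.append(k,.032))-[130,100])*2.6).round() for k in m])
E
```

```text
250 168 chock xy mm [-19. -28.] z -0.1
250 169 chock xy mm [-18. -28.] z 3.7
250 170 chock xy mm [-17. -27.] z 4.3
250 171 chock xy mm [-16. -27.] z 4.8
250 172 chock xy mm [-14. -27.] z 2.5
258 166 chock xy mm [-25. -18.] z 3.9
258 167 chock xy mm [-23. -18.] z 3.2
258 168 chock xy mm [-22. -18.] z 4.0
258 169 chock xy mm [-21. -17.] z 5.3
264 165 chock xy mm [-28. -11.] z 3.6
264 166 chock xy mm [-27. -11.] z 3.6
264 167 chock xy mm [-26. -10.] z 4.8
270 164 chock xy mm [-31.  -4.] z 0.5
270 165 chock xy mm [-30.  -3.] z 1.9
270 166 chock xy mm [-29.  -3.] z 3.6
270 167 chock xy mm [-28.  -3.] z 5.3
280 166 chock xy mm [-32.  10.] z 4.5
280 167 chock xy mm [-31.  10.] z 6.0
280 168 chock xy mm [-30.  10.] z 3.1
280 169 chock xy mm [-28.  11.] z 4.1
290 167 chock xy mm [-34.  23.] z 0.4
290 168 chock xy mm [-33.  23.] z 4.4
290 169 chock xy mm [-32.  23.] z 6.4
290 170 chock xy mm [-31.  24.] z 4.7
scene [ 0.52367788 -0.41969204  0.01829739]
top [ 0.54959322 -0.40755318  0.02635324]
[array([258.7, 169.3]), array([283.7, 175.9]), array([249.2, 207.2]), array([273.4, 213.4])] crop [array([335., 180.]), array([400., 197.]), array([310., 279.]), array([373., 295.])]
```

```bash
python3 - <<'E'
from h import *
R=Rz(np.deg2rad(-108.7));c=[.5442,-.4231]
s=plan([((*c,.11),R,3)],dec=3)
E
```

```text
[np.float64(0.0), np.float64(0.0), np.float64(0.388)] [np.float64(-0.02), np.float64(-0.044), np.float64(0.43)] deg 35
[np.float64(0.0), np.float64(0.0), np.float64(0.388)] [np.float64(-0.041), np.float64(-0.026), np.float64(0.43)] deg 35
[np.float64(0.0), np.float64(0.0), np.float64(0.388)] [np.float64(-0.049), np.float64(0.004), np.float64(0.43)] deg 35
-- [ 0.5442 -0.4231  0.11  ]
```

Emit:
{"fn": "apply_moves", "kwargs": {
  "commands": [
    [[0,0,0.08,0,-0.01,0.1,0],[0,0,0.16,-0.01,-0.02,0.2,0],[0,0,0.24,-0.015,-0.03,0.3,0],[0,0,0.32,-0.02,-0.04,0.4,0],[0,0,0.388,-0.02,-0.044,0.43,0]]
  ]
}}

```text
time_s: 17.25
eef_pos: [0.5399, -0.411, 0.1934]
orientation: [-0.003, 0.334, 0.943, 0.001]
contact_force: [-0.8, -0.1, 0.0]
finger_gap: 0.0937
gripper_force: 0.0
```

Emit:
{"fn": "apply_moves", "kwargs": {
  "commands": [
    [[0,0,0.08,-0.01,-0.005,0.09,0],[0,0,0.16,-0.02,-0.01,0.18,0],[0,0,0.24,-0.03,-0.02,0.27,0],[0,0,0.32,-0.04,-0.02,0.36,0],[0,0,0.388,-0.041,-0.026,0.43,0]]
  ]
}}

```text
time_s: 17.75
eef_pos: [0.5418, -0.4159, 0.1514]
orientation: [-0.002, 0.601, 0.799, 0.0]
contact_force: [0.9, 0.1, 0.3]
finger_gap: 0.0935
gripper_force: 0.0
```

Emit:
{"fn": "apply_moves", "kwargs": {
  "commands": [
    [[0,0,0.08,-0.01,0,0.1,0],[0,0,0.16,-0.02,0,0.2,0],[0,0,0.24,-0.03,0,0.3,0],[0,0,0.32,-0.04,0.004,0.4,0],[0,0,0.388,-0.049,0.004,0.43,0]]
  ]
}}

```text
time_s: 18.25
eef_pos: [0.543, -0.4199, 0.1076]
orientation: [-0.003, 0.813, 0.582, -0.0]
contact_force: [-0.2, 0.0, -0.1]
finger_gap: 0.0937
gripper_force: 0.0
```

```bash
python3 look.py w8 | head -1; python3 - <<'E'
from h import *
p=pickle.load(open("w8.pkl","rb"));C=cloud(p)
i=cv2.cvtColor(p["img"],cv2.COLOR_RGB2BGR)[60:360,80:480];cv2.imwrite("pics/w8c.png",cv2.resize(i,None,fx=1.9,fy=1.9,interpolation=2))
for m in comps(p,(20,110,50),(35,255,255),400):
    X=C[m];X=X[np.isfinite(X[:,0])]
    if abs(np.median(X[:,2])-.02)>.02: continue
    T=X[(X[:,2]>.0295)&(X[:,2]<.037)];r=cv2.minAreaRect((T[:,:2]*1000).astype(np.float32));print(len(T),r,np.percentile(X[:,2],98))
    q,R=cur();print("top centre in tool mm",R.inv().apply(np.array([r[0][0]/1000,r[0][1]/1000,.032])-q)*1000)
plan([((.5442,-.4231,.011),Rz(np.deg2rad(-108.7)),1)])
E
```

```text
18.3 [ 0.54299896 -0.4201177   0.10753244] z [-0.004  0.004 -1.   ] F [ 0.33513528 -0.54688991 -0.10186404] 0.09368159015909992 0.0 TCP on board [ 0.0862 -0.2735  0.1075]
1135 ((544.32373046875, -421.69500732421875), (34.6038703918457, 50.26577377319336), 69.8465347290039) 0.033129345684578024
top centre in tool mm [-1.26472829  2.1436853  75.51951235]
[np.float64(-0.003), np.float64(-0.002), np.float64(-0.003)] [np.float64(-0.027), np.float64(0.026), np.float64(0.965)] deg 0
-- [ 0.5442 -0.4231  0.011 ]
```

View pics/w8c.png

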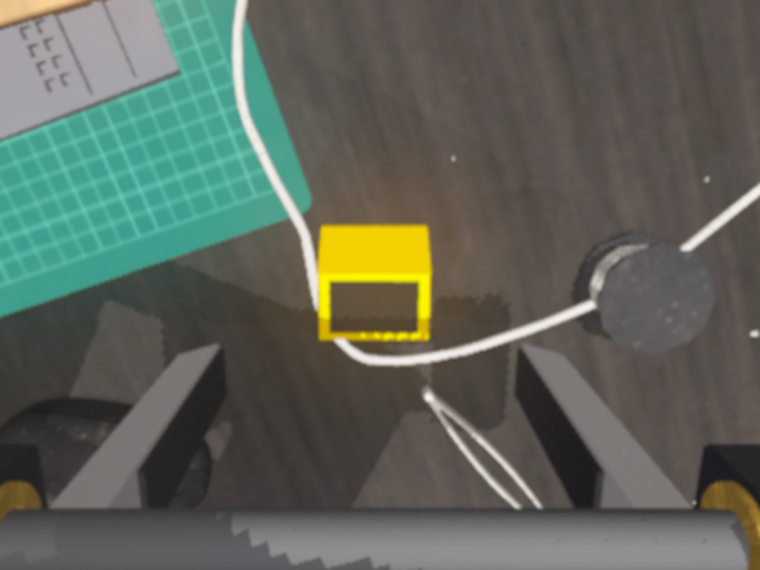

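The crop shows the chock square between the fingers at (375,282), slope up (tool +x), with the cable low on its left and rear and the reel clear at (650,300). Descending with the fingertips held above the cable.

Emit:
{"fn": "apply_moves", "kwargs": {
  "commands": [
    [[-0.003,-0.002,0.004,-0.02,0.02,0.15,0],[-0.003,-0.002,0.004,-0.025,0.024,0.4,0],[-0.003,-0.002,0.004,-0.025,0.024,0.65,0],[-0.003,-0.002,0.004,-0.025,0.024,0.85,0],[-0.003,-0.002,0.004,-0.025,0.024,0.965,0]]
  ]
}}

```text
time_s: 18.8
eef_pos: [0.5444, -0.4237, 0.0113]
orientation: [0.0, 0.813, 0.582, -0.0]
contact_force: [-0.8, -0.1, -0.6]
finger_gap: 0.094
gripper_force: 0.0
```

Emit:
{"fn": "apply_moves", "kwargs": {
  "commands": [
    [[0,0,0,0,0,0,0.3],[0,0,0,0,0,0,0.4],[0,0,0,0,0,0,0.5],[0,0,0,0,0,0,1],[0,0,0,0,0,0,1]]
  ]
}}

```text
time_s: 19.3
eef_pos: [0.5464, -0.4276, 0.0156]
orientation: [0.004, 0.814, 0.581, -0.0]
contact_force: [-1.6, 0.2, 1.5]
finger_gap: 0.0573
gripper_force: 0.9
```

Emit:
{"fn": "apply_moves", "kwargs": {
  "commands": [
    [[0,0,0,0,0,0,1],[0,0,0,0,0,0,1],[0,0,0,0,0,0,1],[0,0,0,0,0,0,1],[0,0,0,0,0,0,1]]
  ]
}}

```text
time_s: 19.8
eef_pos: [0.5457, -0.4273, 0.0151]
orientation: [0.003, 0.814, 0.581, -0.0]
contact_force: [-3.4, 1.1, 5.0]
finger_gap: 0.0495
gripper_force: 29.9
```

```bash
python3 - <<'E'
from h import *
p,R=cur();print(p,env.get_obs()["contact_force"])
O=np.array([.4756,-.1414,0]);bx=np.array([.9977,-.068,0]);by=np.array([.068,.9977,0])
Rb=Rz(np.deg2rad(-93.9)) 
t=O+by*(-.0155-.045-.022)+bx*.0005;Rm=R.as_matrix();print(t)
plan([(p+[0,0,.09],Rm,1),([t[0],t[1],.09],Rb,3),([t[0],t[1],.032],Rb,1)])
E
```

```text
[ 0.54574473 -0.42727202  0.01513548] [-3.35028576  1.14737163  5.03997468]
[ 0.47048885 -0.22374425  0.        ]
[np.float64(0.0), np.float64(0.0), np.float64(0.0)] [np.float64(-0.004), np.float64(0.004), np.float64(-0.9)] deg 0
-- [ 0.5457 -0.4273  0.1051]
[np.float64(0.001), np.float64(0.001), np.float64(-0.056)] [np.float64(0.56), np.float64(-0.458), np.float64(0.046)] deg 5
[np.float64(0.001), np.float64(0.001), np.float64(-0.056)] [np.float64(0.598), np.float64(-0.408), np.float64(0.047)] deg 5
[np.float64(0.001), np.float64(0.001), np.float64(-0.056)] [np.float64(0.631), np.float64(-0.353), np.float64(0.049)] deg 5
-- [ 0.4705 -0.2238  0.09  ]
[np.float64(0.0), np.float64(0.0), np.float64(0.0)] [np.float64(0.0), np.float64(0.0), np.float64(0.58)] deg 0
-- [ 0.4704 -0.2238  0.032 ]
```

Emit:
{"fn": "apply_moves", "kwargs": {
  "commands": [
    [[0,0,0,0,0,-0.06,1],[0,0,0,0,0,-0.2,1],[0,0,0,0,0,-0.45,1],[0,0,0,0,0,-0.7,1],[0,0,0,0,0,-0.8,1]]
  ]
}}

```text
time_s: 20.3
eef_pos: [0.5478, -0.4282, 0.0985]
orientation: [0.007, 0.814, 0.581, 0.001]
contact_force: [0.7, -1.0, -1.4]
finger_gap: 0.0499
gripper_force: 29.9
```

```bash
python3 look.py w9 | head -1; python3 - <<'E'
from h import *
p=pickle.load(open("w9.pkl","rb"));C=cloud(p);q,R=cur()
i=cv2.cvtColor(p["img"],cv2.COLOR_RGB2BGR)[100:400,80:480];cv2.imwrite("pics/w9c.png",cv2.resize(i,None,fx=1.9,fy=1.9,interpolation=2))
for m in comps(p,(20,110,50),(35,255,255),400):
    X=C[m];X=X[np.isfinite(X[:,0])]
    X=R.inv().apply(X-q)
    if abs(np.median(X[:,0]))<.04 and abs(np.median(X[:,1]))<.03: 
        zt=np.percentile(X[:,2],3);T=X[X[:,2]<zt+.004]
        print("tool-frame: top z",zt,cv2.minAreaRect((T[:,:2]*1000).astype(np.float32)),"pct z",np.percentile(X[:,2],[2,20,50,80,98]).round(4))
        A=np.c_[T[:,:2],np.ones(len(T))];print("plane tilt",np.linalg.lstsq(A,T[:,2],rcond=None)[0])
E
```

```text
20.35 [ 0.54808674 -0.42853011  0.09934264] z [ 0.01  -0.011 -1.   ] F [ 0.81618198 -1.5020739  -0.04735018] 0.049606140720962366 29.89396870136261 TCP on board [ 0.0918 -0.2815  0.0993]
tool-frame: top z -0.016879340504919908 ((5.928550720214844, 0.08656692504882812), (50.71163558959961, 34.761497497558594), 88.54231262207031) pct z [-0.017  -0.0159 -0.0102  0.0031  0.0996]
plane tilt [ 0.02444768  0.00311339 -0.01588896]
tool-frame: top z -0.11809097134683912 ((24.998666763305664, -25.565855026245117), (12.870035171508789, 1.9101394414901733), 0.11867053061723709) pct z [-0.1183 -0.1171 -0.1151 -0.111  -0.1057]
plane tilt [ 0.06704519  0.09034346 -0.11581784]
tool-frame: top z -0.11791374702917462 ((24.945043563842773, 26.301959991455078), (2.0987091064453125, 13.718999862670898), 87.75685119628906) pct z [-0.118  -0.1167 -0.1146 -0.1106 -0.1054]
plane tilt [ 0.04318213 -0.34579583 -0.10811472]
tool-frame: top z -0.12579805255935872 ((20.40277671813965, 10.292373657226562), (76.26437377929688, 7.046823978424072), 89.93172454833984) pct z [-0.1261 -0.1247 -0.1237 -0.1224 -0.1203]
plane tilt [-1.03507565  0.0065603  -0.10453416]
```

View pics/w9c.png

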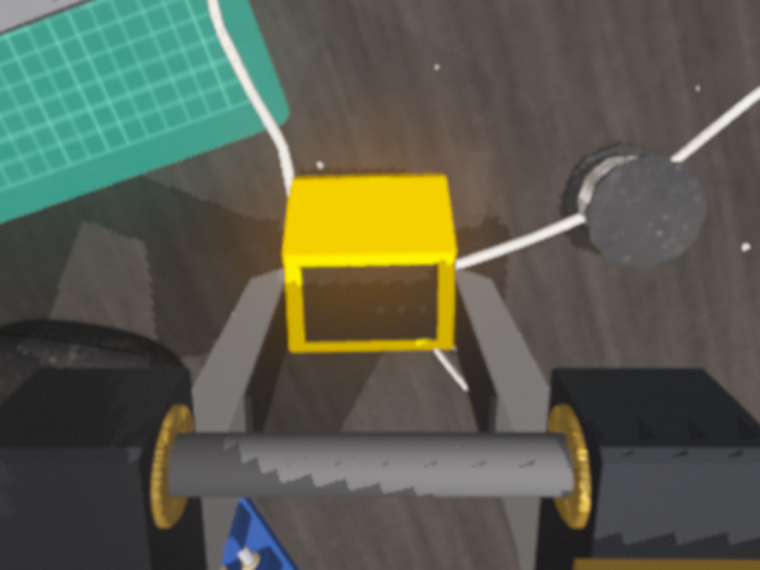

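Emit:
{"fn": "apply_moves", "kwargs": {
  "commands": [
    [[0,0,0,0,0,-0.1,1],[0,0,0,0,0,-0.1,1],[0,0,0,0,0,-0.1,1],[0,0,0,0,0,-0.1,1],[0,0,0,0,0,-0.1,1]]
  ]
}}

```text
time_s: 20.85
eef_pos: [0.5452, -0.426, 0.1031]
orientation: [0.002, 0.814, 0.581, -0.0]
contact_force: [0.7, -0.5, -2.1]
finger_gap: 0.0494
gripper_force: 29.9
```

```bash
cat > pl.py <<'E'
from h import *
p,R=cur();print(env.get_obs()["time_s"],p,R.as_matrix().round(3).tolist(),env.get_obs()["joint_velocities"].round(3))
O=np.array([.4756,-.1414,0]);bx=np.array([.9977,-.068,0]);by=np.array([.068,.9977,0])
Rb=Rz(np.deg2rad(-93.9))
t=O+by*(-.0155-.045-.022-.0045)
plan([([t[0],t[1],.09],Rb,3),([t[0],t[1],.04],Rb,1)])
E
python3 pl.py
```

```text
20.85 [ 0.54520088 -0.42604062  0.10313783] [[0.326, 0.945, 0.002], [0.945, -0.326, -0.004], [-0.003, 0.003, -1.0]] [-0.001 -0.004 -0.004 -0.001  0.001 -0.   ]
[np.float64(0.001), np.float64(0.001), np.float64(-0.056)] [np.float64(0.542), np.float64(-0.453), np.float64(0.041)] deg 5
[np.float64(0.0), np.float64(0.0), np.float64(-0.056)] [np.float64(0.579), np.float64(-0.404), np.float64(0.042)] deg 5
[np.float64(0.001), np.float64(0.001), np.float64(-0.056)] [np.float64(0.612), np.float64(-0.351), np.float64(0.042)] deg 5
-- [ 0.4697 -0.2282  0.09  ]
[np.float64(0.0), np.float64(0.0), np.float64(0.0)] [np.float64(0.0), np.float64(0.0), np.float64(0.5)] deg 0
-- [ 0.4697 -0.2282  0.04  ]
```

Emit:
{"fn": "apply_moves", "kwargs": {
  "commands": [
    [[0,0,-0.01,0.08,-0.07,0,1],[0,0,-0.022,0.21,-0.17,0.01,1],[0,0,-0.034,0.34,-0.28,0.02,1],[0,0,-0.045,0.45,-0.37,0.03,1],[0.001,0.001,-0.056,0.542,-0.453,0.041,1]]
  ]
}}

```text
time_s: 21.35
eef_pos: [0.52, -0.3589, 0.0996]
orientation: [0.002, 0.787, 0.617, 0.0]
contact_force: [0.2, 0.4, -1.8]
finger_gap: 0.0498
gripper_force: 29.9
```

Emit:
{"fn": "apply_moves", "kwargs": {
  "commands": [
    [[0,0,-0.011,0.116,-0.081,0.01,1],[0,0,-0.022,0.232,-0.162,0.02,1],[0,0,-0.034,0.348,-0.243,0.025,1],[0,0,-0.045,0.464,-0.324,0.03,1],[0,0,-0.056,0.579,-0.404,0.042,1]]
  ]
}}

```text
time_s: 21.85
eef_pos: [0.495, -0.2937, 0.0954]
orientation: [0.002, 0.76, 0.65, -0.0]
contact_force: [-0.3, 0.5, -1.4]
finger_gap: 0.0499
gripper_force: 29.9
```

Emit:
{"fn": "apply_moves", "kwargs": {
  "commands": [
    [[0,0,-0.014,0.15,-0.088,0.01,1],[0,0,-0.028,0.3,-0.176,0.02,1],[0,0,-0.042,0.44,-0.255,0.03,1],[0.001,0.001,-0.052,0.55,-0.32,0.04,1],[0.001,0.001,-0.056,0.612,-0.351,0.042,1]]
  ]
}}

```text
time_s: 22.35
eef_pos: [0.4696, -0.2274, 0.0906]
orientation: [0.001, 0.73, 0.683, -0.0]
contact_force: [0.1, 0.3, -1.1]
finger_gap: 0.0496
gripper_force: 29.9
```

Emit:
{"fn": "apply_moves", "kwargs": {
  "commands": [
    [[0,0,0,0,0,0.1,1],[0,0,0,0,0,0.22,1],[0,0,0,0,0,0.34,1],[0,0,0,0,0,0.44,1],[0,0,0,0,0,0.5,1]]
  ]
}}

```text
time_s: 22.85
eef_pos: [0.4694, -0.2285, 0.0389]
orientation: [-0.0, 0.731, 0.682, -0.0]
contact_force: [0.1, 0.0, -0.4]
finger_gap: 0.0498
gripper_force: 29.9
```

```bash
python3 look.py wa; cat > ch.py <<'E'
from h import *
import sys
p=pickle.load(open(sys.argv[1]+".pkl","rb"));C=cloud(p);q,R=cur()
O=np.array([.4756,-.1414,0]);B=np.array([[.9977,-.068,0],[.068,.9977,0],[0,0,1]])
for m in comps(p,(20,110,50),(35,255,255),400):
    X=C[m];X=X[np.isfinite(X[:,0])]
    T0=R.inv().apply(X-q)
    if abs(np.median(T0[:,0]))<.04 and abs(np.median(T0[:,1]))<.03 and abs(np.median(T0[:,2]))<.03:
        Xb=(X-O)@B.T;zt=np.percentile(Xb[:,2],96);T=Xb[(Xb[:,2]>zt-.004)&(Xb[:,2]<zt+.003)]
        A=np.c_[T[:,:2]-T[:,:2].mean(0),np.ones(len(T))]
        print("board frame top z",zt,cv2.minAreaRect((T[:,:2]*1000).astype(np.float32)),"plane",np.linalg.lstsq(A,T[:,2],rcond=None)[0])
E
python3 ch.py wa
```

```text
22.9 [ 0.46901665 -0.2282386   0.03837276] z [-0.002  0.    -1.   ] F [-1.1937076   0.51269533 -2.33949719] 0.0496266164266238 29.894148409366608 TCP on board [-0.0007 -0.0871  0.0384]
[279.  41.] [ 0.4816 -0.0988  0.0298] [ 0.999 -0.035 -0.   ] len 0.086 0.0003 board [0.0031 0.0429 0.0298] [ 0.999  0.033 -0.   ]
[283. 111.] [ 0.4766 -0.1582  0.03  ] [ 0.997 -0.075  0.006] len 0.084 0.0002 board [ 0.0022 -0.0167  0.03  ] [ 1.    -0.007  0.006]
[280. 155.] [ 0.4762 -0.1576  0.0299] [ 0.997 -0.073 -0.   ] len 0.085 0.0003 board [ 0.0017 -0.0161  0.0299] [ 1.    -0.005 -0.   ]
board frame top z 0.05647934348094672 ((0.1986827850341797, -81.36286163330078), (50.20276641845703, 34.84519577026367), 1.0180550813674927) plane [-0.00426237 -0.02835046  0.05543482]
```

View pics/wa.png

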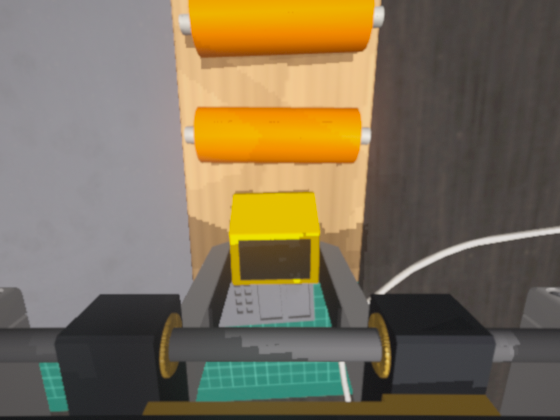

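The chock is held at (274,238), squarely behind the middle of roller c (280,135), slope towards the rollers. Roller b is above it at (280,25). Lowering to the board.

Emit:
{"fn": "apply_moves", "kwargs": {
  "commands": [
    [[0,0,0,0,0,0.025,1],[0,0,0,0,0,0.05,1],[0,0,0,0,0,0.07,1],[0,0,0,0,0,0.08,1],[0,0,0,0,0,0.08,1]]
  ]
}}

```text
time_s: 23.4
eef_pos: [0.4704, -0.2289, 0.033]
orientation: [0.001, 0.731, 0.683, -0.0]
contact_force: [-0.5, 0.3, -1.1]
finger_gap: 0.0503
gripper_force: 29.9
```

Emit:
{"fn": "apply_moves", "kwargs": {
  "commands": [
    [[0,0,0,0,0,0.004,1],[0,0,0,0,0,0.008,1],[0,0,0,0,0,0.012,1],[0,0,0,0,0,0.015,1],[0,0,0,0,0,0.015,1]]
  ]
}}

```text
time_s: 23.9
eef_pos: [0.4703, -0.2288, 0.0313]
orientation: [0.001, 0.731, 0.683, -0.0]
contact_force: [-0.6, -1.1, -0.9]
finger_gap: 0.0497
gripper_force: 29.9
```

```bash
python3 look.py wb;python3 ch.py wb
```

```text
23.95 [ 0.4703303  -0.22884268  0.03134764] z [ 0.001 -0.002 -1.   ] F [ 0.14250643  0.14113197 -1.56236352] 0.04983508319358653 29.89415019750595 TCP on board [ 0.0007 -0.0876  0.0313]
[278.  37.] [ 0.4816 -0.0988  0.0298] [ 0.999 -0.035  0.   ] len 0.086 0.0003 board [0.0031 0.0429 0.0298] [0.999 0.033 0.   ]
[283. 111.] [ 0.477  -0.1582  0.0301] [ 0.997 -0.075  0.005] len 0.084 0.0002 board [ 0.0025 -0.0167  0.0301] [ 1.    -0.007  0.005]
[278. 156.] [ 0.4762 -0.1576  0.0299] [ 0.997 -0.072  0.002] len 0.085 0.0003 board [ 0.0017 -0.0161  0.0299] [ 1.    -0.004  0.002]
board frame top z 0.04893285453505774 ((0.9405136108398438, -81.69429016113281), (50.752994537353516, 35.471805572509766), 1.392411470413208) plane [-0.00087017 -0.02835899  0.04787281]
```

Emit:
{"fn": "apply_moves", "kwargs": {
  "commands": [
    [[0,0,0,0,0,0.005,1],[0,0,0,0,0,0.01,1],[0,0,0,0,0,0.015,1],[0,0,0,0,0,0.018,1],[0,0,0,0,0,0.018,1]]
  ]
}}

```text
time_s: 24.45
eef_pos: [0.4703, -0.2288, 0.0295]
orientation: [0.001, 0.731, 0.683, -0.0]
contact_force: [-0.7, -1.0, -1.8]
finger_gap: 0.0498
gripper_force: 29.9
```

Emit:
{"fn": "apply_moves", "kwargs": {
  "commands": [
    [[0,0,0,0,0,0.005,1],[0,0,0,0,0,0.008,1],[0,0,0,0,0,0.008,1],[0,0,0,0,0,0.008,1],[0,0,0,0,0,0.008,1]]
  ]
}}

```text
time_s: 24.95
eef_pos: [0.4704, -0.2289, 0.0291]
orientation: [0.001, 0.731, 0.683, -0.0]
contact_force: [-2.3, 2.1, 3.6]
finger_gap: 0.0497
gripper_force: 29.9
```

Contact made. I'll release so the chock settles flat, then re-grip it lower and centred before pushing.

Emit:
{"fn": "apply_moves", "kwargs": {
  "commands": [
    [[0,0,0,0,0,0,0.4],[0,0,0,0,0,0,0.34],[0,0,0,0,0,0,0.3],[0,0,0,0.02,0,0.03,0.3],[0,0,0,0.04,0,0.06,0.3]]
  ]
}}

```text
time_s: 25.45
eef_pos: [0.4706, -0.2248, 0.0225]
orientation: [0.001, 0.731, 0.683, -0.0]
contact_force: [0.1, -0.5, 0.3]
finger_gap: 0.0662
gripper_force: 0.0
```

Emit:
{"fn": "apply_moves", "kwargs": {
  "commands": [
    [[0,0,0,0,0,0,0.4],[0,0,0,0,0,0,1],[0,0,0,0,0,0,1],[0,0,0,0,0,0,1],[0,0,0,0,0,0,1]]
  ]
}}

```text
time_s: 25.95
eef_pos: [0.4704, -0.2248, 0.0226]
orientation: [0.001, 0.731, 0.683, -0.0]
contact_force: [-0.3, 0.2, -1.1]
finger_gap: 0.0497
gripper_force: 29.9
```

```bash
python3 look.py wc;python3 ch.py wc
```

```text
26.0 [ 0.47047605 -0.22481678  0.022643  ] z [ 0.001 -0.002 -1.   ] F [-0.07245396  0.62910549  0.43322679] 0.04948057960105462 29.883501827716827 TCP on board [ 0.0006 -0.0836  0.0226]
[278.  41.] [ 0.4816 -0.0988  0.0298] [ 0.999 -0.034  0.   ] len 0.086 0.0004 board [0.0031 0.0429 0.0298] [0.999 0.034 0.   ]
[284. 119.] [ 0.4766 -0.1583  0.03  ] [ 0.997 -0.074  0.003] len 0.084 0.0003 board [ 0.0021 -0.0168  0.03  ] [ 1.    -0.006  0.003]
[278. 165.] [ 0.4762 -0.1576  0.0299] [ 0.998 -0.071  0.002] len 0.086 0.0003 board [ 0.0017 -0.0161  0.0299] [ 1.    -0.003  0.002]
board frame top z 0.04674135975796175 ((1.016876220703125, -81.80937957763672), (50.49211120605469, 35.410003662109375), 1.0348817110061646) plane [ 0.00195417 -0.03050648  0.04567591]
```

Emit:
{"fn": "apply_moves", "kwargs": {
  "commands": [
    [[0,0,0,0.04,0,0,1],[0,0,0,0.09,0,0,1],[0,0,0,0.14,0,0,1],[0,0,0,0.18,0,0,1],[0,0,0,0.21,0,0,1]]
  ]
}}

```text
time_s: 26.5
eef_pos: [0.472, -0.2033, 0.0227]
orientation: [0.001, 0.731, 0.683, -0.0]
contact_force: [0.3, -0.9, -0.8]
finger_gap: 0.05
gripper_force: 29.9
```

Emit:
{"fn": "apply_moves", "kwargs": {
  "commands": [
    [[0,0,0,0.025,0,0,1],[0,0,0,0.05,0,0,1],[0,0,0,0.075,0,0,1],[0,0,0,0.1,0,0,1],[0,0,0,0.125,0,0,1]]
  ]
}}

```text
time_s: 27.0
eef_pos: [0.4729, -0.1913, 0.0227]
orientation: [0.001, 0.731, 0.683, -0.0]
contact_force: [-0.3, -0.3, -1.6]
finger_gap: 0.0501
gripper_force: 29.9
```

Emit:
{"fn": "apply_moves", "kwargs": {
  "commands": [
    [[0,0,0,0.025,0,0,1],[0,0,0,0.05,0,0,1],[0,0,0,0.075,0,0,1],[0,0,0,0.1,0,0,1],[0,0,0,0.125,0,0,1]]
  ]
}}

```text
time_s: 27.5
eef_pos: [0.4738, -0.1788, 0.0227]
orientation: [0.001, 0.731, 0.683, -0.0]
contact_force: [0.3, 0.0, -1.1]
finger_gap: 0.0499
gripper_force: 29.9
```

```bash
python3 look.py wd;python3 ch.py wd
```

```text
27.55 [ 0.47367143 -0.17837081  0.02260365] z [ 0.001 -0.001 -1.   ] F [-0.10523326 -0.46158962 -1.01963805] 0.04991538431747237 29.883610010147095 TCP on board [ 0.0006 -0.037   0.0226]
[267.  47.] [ 0.4806 -0.0551  0.0298] [ 0.998 -0.062  0.   ] len 0.086 0.0004 board [-0.0009  0.0865  0.0298] [1.    0.006 0.   ]
[277.  92.] [ 0.4819 -0.0997  0.0303] [ 0.999 -0.037  0.007] len 0.086 0.0002 board [0.0035 0.042  0.0303] [1.    0.031 0.007]
[277. 140.] [ 0.4817 -0.0991  0.0298] [ 0.999 -0.036 -0.003] len 0.085 0.0003 board [0.0032 0.0426 0.0298] [ 1.     0.032 -0.003]
[281. 162.] [ 0.4782 -0.1338  0.0292] [ 0.995 -0.095  0.041] len 0.086 0.0003 board [0.0021 0.0078 0.0292] [ 0.999 -0.027  0.041]
[274. 205.] [ 0.478  -0.1333  0.0298] [ 0.997 -0.071  0.   ] len 0.085 0.0003 board [0.0019 0.0082 0.0298] [ 1.    -0.003  0.   ]
[267. 255.] [ 0.4713 -0.1601  0.033 ] [ 0.961 -0.247 -0.126] len 0.028 0.0004 board [-0.003 -0.019  0.033] [ 0.975 -0.182 -0.126]
board frame top z 0.04690175747616618 ((1.2853736877441406, -35.869693756103516), (50.56079864501953, 35.08491516113281), 1.2760705947875977) plane [ 0.00190913 -0.02887881  0.04573567]
```

Emit:
{"fn": "apply_moves", "kwargs": {
  "commands": [
    [[0,0,0,0.02,0,0,1],[0,0,0,0.04,0,0,1],[0,0,0,0.06,0,0,1],[0,0,0,0.08,0,0,1],[0,0,0,0.1,0,0,1]]
  ]
}}

```text
time_s: 28.05
eef_pos: [0.4744, -0.1688, 0.0226]
orientation: [0.001, 0.731, 0.683, -0.0]
contact_force: [-0.1, -0.5, -1.2]
finger_gap: 0.0496
gripper_force: 29.9
```

Emit:
{"fn": "apply_moves", "kwargs": {
  "commands": [
    [[0,0,0,0.015,0,0,1],[0,0,0,0.03,0,0,1],[0,0,0,0.045,0,0,1],[0,0,0,0.06,0,0,1],[0,0,0,0.07,0,0,1]]
  ]
}}

```text
time_s: 28.55
eef_pos: [0.4749, -0.1619, 0.0227]
orientation: [0.001, 0.731, 0.683, -0.0]
contact_force: [-1.5, -1.4, -1.5]
finger_gap: 0.0497
gripper_force: 29.9
```

```bash
python3 look.py we;python3 ch.py we
```

```text
28.6 [ 0.47491289 -0.16170472  0.02264914] z [ 0.001 -0.001 -1.   ] F [-0.00712378  1.10806188 -2.06137732] 0.049998663290185826 29.884460270404816 TCP on board [ 0.0007 -0.0203  0.0226]
[282.  22.] [ 0.4814 -0.0537  0.0313] [ 0.998 -0.048 -0.03 ] len 0.086 0.0002 board [-0.0001  0.0879  0.0313] [ 0.999  0.02  -0.03 ]
[267.  85.] [ 0.481  -0.0559  0.0272] [ 0.997 -0.071 -0.011] len 0.087 0.0014 board [-0.0004  0.0857  0.0272] [ 1.    -0.003 -0.011]
[280. 154.] [ 0.4817 -0.09    0.0275] [ 0.995 -0.1   -0.022] len 0.085 0.0015 board [0.0026 0.0517 0.0275] [ 0.999 -0.032 -0.022]
[273. 206.] [ 0.4788 -0.117   0.0299] [ 0.999 -0.048 -0.001] len 0.085 0.0003 board [0.0015 0.0246 0.0299] [ 1.     0.02  -0.001]
[269. 258.] [ 0.4746 -0.151   0.0307] [0.987 0.158 0.01 ] len 0.033 0.0004 board [-0.0004 -0.0096  0.0307] [0.974 0.225 0.01 ]
board frame top z 0.046820079273291126 ((1.214242935180664, -18.99318504333496), (50.666873931884766, 35.28581237792969), 0.4254991114139557) plane [ 0.00263305 -0.03060636  0.04569632]
```

Push on in about 1 mm steps, watching the force along −y.

Emit:
{"fn": "apply_moves", "kwargs": {
  "commands": [
    [[0,0,0,0.006,0,0,1],[0,0,0,0.012,0,0,1],[0,0,0,0.018,0,0,1],[0,0,0,0.024,0,0,1],[0,0,0,0.025,0,0,1]]
  ]
}}

```text
time_s: 29.1
eef_pos: [0.4751, -0.1594, 0.0227]
orientation: [0.001, 0.731, 0.683, -0.0]
contact_force: [0.1, -1.3, -1.3]
finger_gap: 0.0498
gripper_force: 29.9
```

Emit:
{"fn": "apply_moves", "kwargs": {
  "commands": [
    [[0,0,0,0.003,0,0,1],[0,0,0,0.006,0,0,1],[0,0,0,0.009,0,0,1],[0,0,0,0.01,0,0,1],[0,0,0,0.01,0,0,1]]
  ]
}}

```text
time_s: 29.6
eef_pos: [0.4751, -0.1589, 0.0227]
orientation: [0.001, 0.731, 0.683, -0.0]
contact_force: [-1.8, -3.2, -1.1]
finger_gap: 0.0496
gripper_force: 29.9
```

```bash
python3 look.py wf;python3 ch.py wf
```

```text
29.65 [ 0.47504389 -0.15890018  0.02266162] z [ 0.001 -0.002 -1.   ] F [-0.86946963 -3.45481059 -1.6903255 ] 0.049802578510380884 29.88855868577957 TCP on board [ 0.0006 -0.0175  0.0227]
[279.  23.] [ 0.4817 -0.0511  0.0308] [ 0.998 -0.061 -0.001] len 0.086 0.0001 board [-0.0001  0.0905  0.0308] [ 1.     0.007 -0.001]
[268.  86.] [ 0.4812 -0.0539  0.027 ] [ 0.998 -0.069 -0.013] len 0.087 0.0014 board [-0.0004  0.0877  0.027 ] [ 1.    -0.001 -0.013]
[280. 154.] [ 0.4817 -0.0878  0.0273] [ 0.995 -0.097 -0.012] len 0.085 0.0016 board [0.0025 0.0539 0.0273] [ 1.    -0.029 -0.012]
[273. 207.] [ 0.4788 -0.1141  0.0299] [ 0.999 -0.049 -0.001] len 0.086 0.0003 board [0.0013 0.0274 0.0299] [ 1.     0.019 -0.001]
[270. 257.] [ 0.4749 -0.1489  0.0306] [ 0.999 -0.049 -0.005] len 0.034 0.0004 board [-0.0002 -0.0076  0.0306] [ 1.     0.019 -0.005]
board frame top z 0.04679697329581387 ((1.1962223052978516, -16.011159896850586), (50.56642532348633, 35.36126708984375), 0.872299313545227) plane [ 0.00102644 -0.03191677  0.04569382]
```

View pics/wf.png

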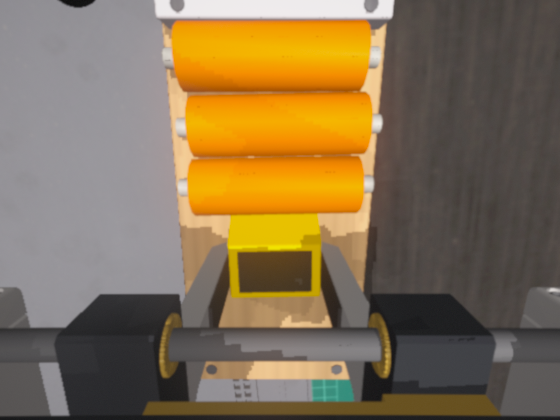

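The row is nearly closed: rail at the top, rollers at rows 55, 123 and 186, chock at (275,253). Contact force is starting to rise, so I'll press a little more to square it.

Emit:
{"fn": "apply_moves", "kwargs": {
  "commands": [
    [[0,0,0,0.003,0,0,1],[0,0,0,0.006,0,0,1],[0,0,0,0.009,0,0,1],[0,0,0,0.01,0,0,1],[0,0,0,0.01,0,0,1]]
  ]
}}

```text
time_s: 30.15
eef_pos: [0.4751, -0.1586, 0.0228]
orientation: [0.002, 0.731, 0.683, -0.001]
contact_force: [-1.2, -5.7, -2.6]
finger_gap: 0.0496
gripper_force: 29.9
```

```bash
python3 look.py wg;python3 ch.py wg
```

```text
30.2 [ 0.47509392 -0.15857338  0.02277822] z [ 0.001 -0.004 -1.   ] F [-2.93959583 -7.35547257 -2.15119373] 0.04991283842027345 29.88096982240677 TCP on board [ 0.0007 -0.0172  0.0228]
[276.  24.] [ 0.4817 -0.051   0.0306] [ 0.998 -0.063  0.006] len 0.086 0.0002 board [-0.0001  0.0906  0.0306] [1.    0.005 0.006]
[267.  87.] [ 0.4813 -0.0533  0.0273] [ 0.998 -0.064 -0.009] len 0.087 0.0014 board [-0.0003  0.0883  0.0273] [ 1.     0.004 -0.009]
[281. 154.] [ 0.4818 -0.0877  0.0272] [ 0.996 -0.09  -0.008] len 0.085 0.0016 board [0.0026 0.054  0.0272] [ 1.    -0.022 -0.008]
[273. 207.] [ 0.4788 -0.1139  0.0299] [ 0.999 -0.053 -0.002] len 0.085 0.0003 board [0.0013 0.0277 0.0299] [ 1.     0.015 -0.002]
[270. 257.] [ 0.4753 -0.1472  0.0308] [0.991 0.133 0.019] len 0.034 0.0004 board [ 0.0001 -0.0058  0.0308] [0.98  0.2   0.019]
board frame top z 0.046942867710166224 ((1.2553825378417969, -15.596944808959961), (50.712066650390625, 34.99547576904297), 1.5863239765167236) plane [ 0.00074615 -0.03196919  0.04581993]
```

Emit:
{"fn": "apply_moves", "kwargs": {
  "commands": [
    [[0,0,0,0.004,0,0,1],[0,0,0,0.008,0,0,1],[0,0,0,0.012,0,0,1],[0,0,0,0.015,0,0,1],[0,0,0,0.015,0,0,1]]
  ]
}}

```text
time_s: 30.7
eef_pos: [0.4751, -0.1583, 0.0229]
orientation: [0.002, 0.73, 0.683, -0.002]
contact_force: [-3.9, -9.5, -2.0]
finger_gap: 0.0498
gripper_force: 29.9
```

```bash
python3 look.py wh;python3 ch.py wh
```

```text
30.75 [ 0.47509092 -0.15824821  0.02288616] z [ 0.001 -0.006 -1.   ] F [-2.77270408 -9.17587202 -2.67696858] 0.04973126113063446 29.875633120536804 TCP on board [ 0.0006 -0.0168  0.0229]
[274.  25.] [ 0.4817 -0.051   0.0307] [ 0.998 -0.065  0.012] len 0.086 0.0001 board [-0.0001  0.0906  0.0307] [1.    0.003 0.012]
[267.  87.] [ 0.4813 -0.0531  0.0275] [ 0.998 -0.065 -0.01 ] len 0.087 0.0014 board [-0.0003  0.0885  0.0275] [ 1.     0.003 -0.01 ]
[281. 155.] [ 0.4819 -0.0873  0.0275] [ 0.996 -0.094 -0.006] len 0.085 0.0016 board [0.0026 0.0544 0.0275] [ 1.    -0.026 -0.006]
[272. 207.] [ 0.4787 -0.1137  0.0301] [ 0.999 -0.053  0.002] len 0.085 0.0003 board [0.0013 0.0278 0.0301] [1.    0.015 0.002]
[268. 256.] [ 0.4739 -0.1454  0.031 ] [0.987 0.155 0.029] len 0.031 0.0004 board [-0.0014 -0.0041  0.031 ] [0.975 0.222 0.029]
board frame top z 0.047074141546308935 ((1.1026535034179688, -15.119369506835938), (50.79670715332031, 35.04935073852539), 0.21423017978668213) plane [ 3.37172625e-05 -3.74121914e-02  4.59308706e-02]
```

Emit:
{"fn": "apply_moves", "kwargs": {
  "commands": [
    [[0,0,0,-0.006,0,0,1],[0,0,0,-0.012,0,0,1],[0,0,0,-0.012,0,0,1],[0,0,0,-0.012,0,0,0.44],[0,0,0,-0.012,0,0,0.4]]
  ]
}}

```text
time_s: 31.25
eef_pos: [0.4755, -0.1564, 0.0228]
orientation: [0.001, 0.731, 0.682, 0.001]
contact_force: [-0.0, 1.0, 0.6]
finger_gap: 0.0558
gripper_force: 0.0
```

Emit:
{"fn": "apply_moves", "kwargs": {
  "commands": [
    [[0,0,0,0,0,0,0.35],[0,0,0,0,0,0,0.3],[0,0,0,0,0,0,0.25],[0,0,0,0,0,0,0.25],[0,0,0,0,0,0,0.25]]
  ]
}}

```text
time_s: 31.75
eef_pos: [0.4753, -0.1571, 0.0226]
orientation: [0.001, 0.731, 0.683, -0.0]
contact_force: [0.3, -0.7, 0.8]
finger_gap: 0.0703
gripper_force: 0.0
```

```bash
python3 look.py wi;python3 ch.py wi
```

```text
31.8 [ 0.4752441  -0.15716276  0.02263399] z [ 0.001 -0.002 -1.   ] F [-0.2521815  -0.28685532 -0.23202518] 0.0704139817534844 0.0 TCP on board [ 0.0007 -0.0158  0.0226]
[277.  28.] [ 0.4817 -0.051   0.0307] [ 0.998 -0.066  0.011] len 0.086 0.0001 board [-0.0001  0.0906  0.0307] [1.    0.002 0.011]
[267.  90.] [ 0.4813 -0.0535  0.0273] [ 0.997 -0.074 -0.014] len 0.087 0.0015 board [-0.0003  0.0881  0.0273] [ 1.    -0.006 -0.014]
[280. 157.] [ 0.4818 -0.0879  0.0273] [ 0.995 -0.098 -0.009] len 0.085 0.0017 board [0.0025 0.0538 0.0273] [ 1.    -0.03  -0.009]
[272. 209.] [ 0.4788 -0.1139  0.03  ] [ 0.999 -0.054  0.001] len 0.085 0.0003 board [0.0013 0.0277 0.03  ] [1.    0.014 0.001]
board frame top z 0.04667396149840573 ((0.9486103057861328, -15.838308334350586), (50.09103012084961, 35.501522064208984), 1.3772697448730469) plane [ 0.00070831 -0.02896837  0.0455463 ]
```

Emit:
{"fn": "apply_moves", "kwargs": {
  "commands": [
    [[0,0,0,0,0,-0.1,0.25],[0,0,0,0,0,-0.3,0.25],[0,0,0,0,0,-0.55,0.25],[0,0,0,0,0,-0.8,0.25],[0,0,0,0,0,-0.95,0.25]]
  ]
}}

```text
time_s: 32.3
eef_pos: [0.4763, -0.1577, 0.1206]
orientation: [0.003, 0.731, 0.683, 0.001]
contact_force: [0.9, -0.7, 0.3]
finger_gap: 0.0705
gripper_force: 0.0
```

Emit:
{"fn": "apply_moves", "kwargs": {
  "commands": [
    [[0,0,0,0,0,-0.2,0.1],[0,0,0,0,0,-0.4,0],[0,0,0,0,0,-0.6,0],[0,0,0,0,0,-0.8,0],[0,0,0,0,0,-0.8,0]]
  ]
}}

```text
time_s: 32.8
eef_pos: [0.4772, -0.158, 0.2016]
orientation: [0.005, 0.731, 0.683, 0.001]
contact_force: [-0.2, 0.2, 0.8]
finger_gap: 0.0939
gripper_force: 0.0
```

```bash
python3 look.py wj; python3 - <<'E'
from h import *
p=pickle.load(open("wj.pkl","rb"));C=cloud(p)
O=np.array([.4756,-.1414,0]);B=np.array([[.9977,-.068,0],[.068,.9977,0],[0,0,1]])
X=((C-O)@B.T).reshape(-1,3);h=cv2.cvtColor(p["img"],cv2.COLOR_RGB2HSV).reshape(-1,3)
ok=np.isfinite(X[:,0])&(h[:,0]<19)&(h[:,1]>140)&(X[:,2]>.036)&(abs(X[:,0])<.05);X=X[ok]
for nm,y0 in(("a",.091),("b",.059),("c",.0277)):
    Q=X[abs(X[:,1]-y0)<.013];c,a,L,e=cyl(Q,(1,0,0));print(nm,c.round(4),a.round(3),L.round(3),e.round(4),"y at ends",(c[1]-.045*a[1]/a[0]).round(4),(c[1]+.045*a[1]/a[0]).round(4))
i=cv2.cvtColor(p["img"],cv2.COLOR_RGB2BGR);cv2.imwrite("pics/wjc.png",i)
E
```

```text
32.85 [ 0.47608282 -0.15746904  0.19956769] z [ 0.005 -0.004 -1.   ] F [-1.24345806  0.13629628 -0.50508593] 0.09376273865062265 0.0 TCP on board [ 0.0016 -0.016   0.1996]
[268. 101.] [ 0.4817 -0.0515  0.0286] [ 0.997 -0.076 -0.005] len 0.085 0.0013 board [-0.      0.0902  0.0286] [ 1.    -0.008 -0.005]
[274. 138.] [ 0.4823 -0.0861  0.0278] [ 0.995 -0.099 -0.018] len 0.084 0.0012 board [0.0029 0.0556 0.0278] [ 0.999 -0.031 -0.018]
[271. 165.] [ 0.4788 -0.1142  0.03  ] [ 0.998 -0.06  -0.005] len 0.085 0.0003 board [0.0013 0.0274 0.03  ] [ 1.     0.008 -0.005]
a [-0.0005  0.092   0.0293] [1.   0.01 0.  ] 0.089 0.0004 y at ends 0.0915 0.0924
b [0.0031 0.0589 0.0296] [1.    0.015 0.001] 0.088 0.0004 y at ends 0.0583 0.0596
c [0.0011 0.0269 0.0297] [1.    0.016 0.001] 0.088 0.0004 y at ends 0.0262 0.0276
```

View pics/wjc.png

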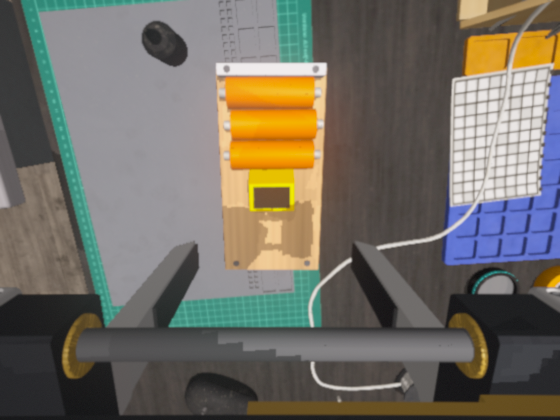

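The job is nearly done: rail at row 70, rollers at rows 93, 124 and 155, chock at (272,190). Mouse, reel and bottle are undisturbed. My relaxing move pulled the chock back about 0.5–0.7 mm, so I'll go down once more, push and release under load.

Emit:
{"fn": "apply_moves", "kwargs": {
  "commands": [
    [[0,0,0,0,0,0.2,0.25],[0,0,0,0,0,0.4,0.25],[0,0,0,0,0,0.6,0.25],[0,0,0,0,0,0.8,0.25],[0,0,0,0,0,0.8,0.25]]
  ]
}}

```text
time_s: 33.35
eef_pos: [0.4715, -0.1552, 0.1134]
orientation: [-0.003, 0.731, 0.683, -0.002]
contact_force: [0.1, 0.7, 0.6]
finger_gap: 0.0702
gripper_force: 0.0
```

Emit:
{"fn": "apply_moves", "kwargs": {
  "commands": [
    [[0,0,0,0,0,0.2,0.25],[0,0,0,0,0,0.45,0.25],[0,0,0,0,0,0.7,0.25],[0,0,0,0,0,0.88,0.25],[0,0,0,0,0,0.95,0.25]]
  ]
}}

```text
time_s: 33.85
eef_pos: [0.4737, -0.1565, 0.021]
orientation: [-0.001, 0.731, 0.683, -0.001]
contact_force: [0.2, 0.1, 0.1]
finger_gap: 0.0707
gripper_force: 0.0
```

Emit:
{"fn": "apply_moves", "kwargs": {
  "commands": [
    [[0,0,0,0,0,0,0.35],[0,0,0,0,0,0,0.45],[0,0,0,0,0,0,1],[0,0,0,0,0,0,1],[0,0,0,0,0,0,1]]
  ]
}}

```text
time_s: 34.35
eef_pos: [0.476, -0.1578, 0.0239]
orientation: [0.002, 0.731, 0.683, 0.0]
contact_force: [-1.4, -0.6, 5.6]
finger_gap: 0.0502
gripper_force: 30.0
```

Emit:
{"fn": "apply_moves", "kwargs": {
  "commands": [
    [[0,0,0,0.004,0,0,1],[0,0,0,0.008,0,0,1],[0,0,0,0.012,0,0,1],[0,0,0,0.012,0,0,1],[0,0,0,0.012,0,0,1]]
  ]
}}

```text
time_s: 34.85
eef_pos: [0.476, -0.1578, 0.0239]
orientation: [0.003, 0.731, 0.683, -0.001]
contact_force: [-1.9, -4.0, 5.8]
finger_gap: 0.0494
gripper_force: 30.0
```

Emit:
{"fn": "apply_moves", "kwargs": {
  "commands": [
    [[0,0,0,0.005,0,0,1],[0,0,0,0.01,0,0,1],[0,0,0,0.015,0,0,1],[0,0,0,0.02,0,0,1],[0,0,0,0.02,0,0,1]]
  ]
}}

```text
time_s: 35.35
eef_pos: [0.4762, -0.1575, 0.024]
orientation: [0.004, 0.73, 0.683, -0.002]
contact_force: [-3.8, -9.2, 4.2]
finger_gap: 0.0498
gripper_force: 30.0
```

Emit:
{"fn": "apply_moves", "kwargs": {
  "commands": [
    [[0,0,0,0,0,0,1],[0,0,0,0,0,0,0.44],[0,0,0,0,0,0,0.38],[0,0,0,0,0,0,0.3],[0,0,0,0,0,0,0.25]]
  ]
}}

```text
time_s: 35.85
eef_pos: [0.4753, -0.1535, 0.0224]
orientation: [0.001, 0.731, 0.683, -0.0]
contact_force: [-0.4, -0.5, 0.4]
finger_gap: 0.069
gripper_force: 0.0
```

Emit:
{"fn": "apply_moves", "kwargs": {
  "commands": [
    [[0,0,0,0,0,0,0.25],[0,0,0,0,0,0,0.25],[0,0,0,0,0,-0.2,0.25],[0,0,0,0,0,-0.5,0.25],[0,0,0,0,0,-0.8,0.25]]
  ]
}}

```text
time_s: 36.35
eef_pos: [0.4747, -0.1534, 0.1029]
orientation: [0.0, 0.731, 0.683, -0.0]
contact_force: [0.6, 0.1, 0.0]
finger_gap: 0.0707
gripper_force: 0.0
```

Emit:
{"fn": "apply_moves", "kwargs": {
  "commands": [
    [[0,0,0,0,0,-0.3,0.25],[0,0,0,0,0,-0.6,0.1],[0,0,0,0,0,-0.9,0],[0,0,0,0,0,-0.95,0],[0,0,0,0,0,-0.95,0]]
  ]
}}

```text
time_s: 36.85
eef_pos: [0.4758, -0.154, 0.1984]
orientation: [0.002, 0.731, 0.683, 0.0]
contact_force: [0.6, 0.4, -0.1]
finger_gap: 0.0936
gripper_force: 0.0
```

Emit:
{"fn": "apply_moves", "kwargs": {
  "commands": [
    [[0,0,0,0,0,0,0],[0,0,0,0,0,0,0],[0,0,0,0,0,0,0],[0,0,0,0,0,0,0],[0,0,0,0,0,0,0]]
  ]
}}

```text
time_s: 37.35
eef_pos: [0.475, -0.1536, 0.1971]
orientation: [0.001, 0.731, 0.683, -0.0]
contact_force: [-0.2, -0.2, -0.4]
finger_gap: 0.0936
gripper_force: 0.0
```

```bash
cat > fin.py <<'E'
from h import *
p=shot("wrist");save(p,"wk");C=cloud(p);print(env.get_obs()["time_s"],cur()[0])
O=np.array([.4756,-.1414,0]);B=np.array([[.9977,-.068,0],[.068,.9977,0],[0,0,1]])
X=((C-O)@B.T).reshape(-1,3);h=cv2.cvtColor(p["img"],cv2.COLOR_RGB2HSV).reshape(-1,3)
f=np.isfinite(X[:,0])
ok=f&(h[:,0]<19)&(h[:,1]>140)&(X[:,2]>.036)&(abs(X[:,0])<.05);Z=X[ok]
for nm,y0 in(("a",.092),("b",.060),("c",.028)):
    Q=Z[abs(Z[:,1]-y0)<.012];c,a,L,e=cyl(Q,(1,0,0));print(nm,c.round(4),a.round(3),L.round(3),e.round(4))
T=X[f&(h[:,0]>=20)&(h[:,0]<36)&(h[:,1]>110)&(X[:,2]>.043)&(X[:,2]<.05)&(abs(X[:,0])<.04)&(X[:,1]<0)]
print("chock",len(T),cv2.minAreaRect((T[:,:2]*1000).astype(np.float32)),T[:,2].mean())
E
python3 fin.py
```

```text
37.4 [ 0.47507755 -0.15364878  0.19726673]
a [-0.0007  0.092   0.0293] [1.   0.01 0.  ] 0.089 0.0004
b [0.0028 0.0588 0.0296] [ 1.     0.014 -0.   ] 0.088 0.0004
c [0.0016 0.0269 0.0295] [1.    0.013 0.002] 0.089 0.0004
chock 686 ((1.7040786743164062, -17.021257400512695), (49.32752990722656, 33.57542037963867), 0.6301947236061096) 0.04585551840684443
```

View pics/wk.png

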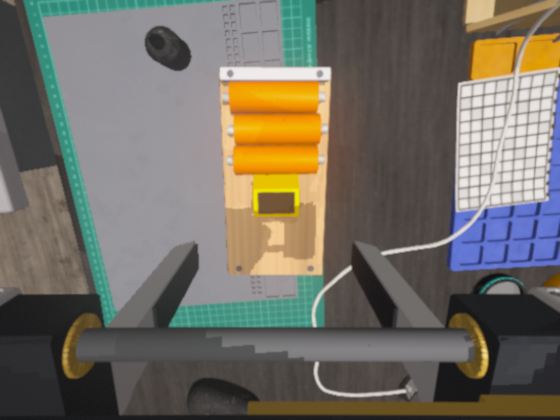

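The final view shows rail, three rollers (rows 97, 129, 160) and chock (276,196) in one closed row. The bystanders are untouched and the gripper is open and clear. Handing in.

```bash
python3 -c "
from bench import env
print(env.job_done())"
```

```text
the job is handed in; nothing more can be done
None
```

The job is handed in at about 37 s (limit 61 s): the three rollers lie in line on the board, and the chock was pushed against them with about 9 N before I let go; the last measurement puts roller c within about 1 mm of its fully closed position. I saw no contact with the stand, and the mouse, reel and bottle were not touched.

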